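# Set the spring bar of the spice rack, load the jars and let it close

## Robot

A 7-joint arm with a two-finger parallel gripper is mounted at the origin on a cart in front of the work surface, level with it; the furniture and walls round the work are solid. World frame = base frame: x ahead of the robot, y to its left, z up, the work surface at z = 0. Lengths are in m, angles in rad, forces in N, time in s.
With the tool pointing down it reaches from about 0.4 to 0.85 m from the base axis. Payload 10.4 kg.
Tool frame: the origin (TCP) lies midway between the tips of the shut fingers; the grasp point (between the pads) lies hold_point_z behind it (hold_point_z is the distance from the TCP to the grasp point, in m); z points along the fingers, y is the line along which they close (so a half turn about z gives the same grasp; the last joint's range is limited). The gripper opens to 87 mm and grips with 3 to 60 N. Pads are 19 mm wide; open, the fingers measure 117 mm over their backs; the gripper's body (75 mm by 190 mm) begins 51 mm behind the grasp point.
Start: joints at [-1.237, 0.332, -0.065, 1.46, 0.022, 1.35, -0.088], TCP at [0.218, 0.586, 0.223] pointing down, gripper open.
Joint ranges: [-2.6, 2.6], [-0.5, 2.12], [-1.47, 1.34], [0.16, 2.42], [-1.27, 4.41], [0.06, 2.06], [-2.6, 2.6]. Speed limits (rad/s): [2.22, 2.22, 2.79, 2.79, 3.14, 3.14, 3.14].

## Interface

Orientations are given as a unit quaternion [x, y, z, w].
In Python, from bench import * gives the robot as it stands. The module is installed in compiled form; this text tells all that it offers.
- The arm moves only by the tool drive_tool, never from a script. Its argument "increments" is a list of rows, each a list of 6 numbers: the shift along the tool's x, y, z scaled (see below), then the turn, a rotation vector about the tool's x, y, z scaled (see below). In form: [[dx, dy, dz, rx, ry, rz], ...]. A call has exactly 5 rows; each row is the pose to reach, as a shift and turn from the pose commanded when the call began, along the tool's axes at that moment; what a row does not reach only later rows make up. The controller multiplies each number of a shift by 300 mm and each number of a turn by pi/4 rad. A row lasts 1/12 s, in which the tool goes at most 41.7 mm and 7.16 degrees, less where a joint would pass 70% of its speed; a pose out of reach is approached as far as the arm can. A call with a number of a shift or a turn outside -1 to 1 is refused whole. A call with a gripper value outside its range is refused whole. "claw" is the closure, from 0 (fully open) to 1 (shut), set as the call begins (left out, the last holds). The fingers move at their own pace and stop on an object; "force" is the grip in N (left out, the last holds). Time passes only in rows, so rows that repeat a pose let the fingers close, or fill a call up. It gives the time, the measured TCP pose, the force, the opening and the grip force at its end, in the units of the state.
- read_state(): the state, without advancing time (a new reading comes with each control period).
- camera(name): name is "scene" or "top"; returns the picture (384x512x3 uint8, blue, green, red); there is no depth.
- get_calibration(name): a dict with "K" (3x3 intrinsics, pixels), "k1" (the pictures are not rectified: a ray, as slopes to the right and down, at radius r is drawn at 1 + k1 r^2 times it, then the intrinsics apply), "position" and "rotation" of the camera in the world. Camera axes: x right, y down, z forward; pixel columns grow to the right and rows downward; lengths in m; the calibration is good to about 2 mm. A picture is of the moment at which its call begins. get_calibration takes no time and is no camera call.
- close_job(): hands the job in; it is judged then, once.
The state is a dict: "time": time; "joint_positions": joint angles; "joint_vel": joint speeds; "joint_torque": joint torques, N m; "ee_pos": TCP position; "eef_rot": TCP orientation; "ft_force": force on the tool from outside, world axes, zero at the start; "torque": the same for the moment, N m; "width": finger opening in m; "grip_force": force on a finger pad.
Only numpy, scipy, OpenCV 4.12 (cv2) and the standard library are available. Lean on these libraries where they do the work, as an engineer would, in place of code of your own. Each camera call takes 0.05 s, during which the arm holds its last target. There are 200 camera calls.

## Task

Put the spice jars away in the wooden rack. First draw the rack's sprung steel bar down toward you and hook it under its hair-trigger catch, then stand every loose spice jar upright on the raised ledge behind it without setting the catch off (if it does go off, hook the bar again). When all the jars are on the ledge and the bar is still hooked, press the catch's pad so that the bar springs up and holds the jars; leave the mug and the pepper mill where they are.

Things in the scene. Friction and masses are not known exactly. Their poses are not given: they have to be found in the camera images.
- rack: Fixed wooden spice rack. Origin on the worktop under the middle of the ledge's front edge; x to its back, y left along the ledge, z up. In its frame, mm: ledge top z 80, x 0 to 56, y +-155, no front lip; back rail x 56 to 66, top z 128; hinge line of the bar along y at x -8, z 50; a flat tongue 44 wide, 8 high, runs forward under the catch to x -122.
- bail (a joint): Angle (rad) of the sprung bar: 10 mm steel rod along the rack's y, 72 mm from its hinge line. 0: sprung shut, leaning 20 deg back over the ledge; grows as it swings forward and down to the robot: 0.35 upright, 1.92 level, stop 1.95. Pulls back with 2 N at 0, 3.7 N hooked, damped. To hook: push past the catch to 1.85, let back; hooked about 1.74. On jars: 0.1 to 0.3.
- bail_grip (a point): Middle of the bar's black rubber grip, 15 mm thick, 60 mm long, along the rack's y, beyond the left end of the rack (y 192 mm in the rack's frame) on the line of the rod; moves with the bar, 72 mm from the hinge line.
- catch (a joint): Angle (rad) of the catch: dark steel hook 16 mm wide, 90 mm high, at the middle of the rack's front (y 0), pivot at x -77, z 20 mm in the rack's frame. 0 at rest; grows as the hook tips toward the robot, stop 0.3. The bar coming down tips it aside and it snaps back over the bar by itself. Tipped about 0.13 it lets the bar go; 1 to 2 N on its pad does that.
- trigger_pad (a point): Top centre of the catch's round press pad, 24 mm across, in front of the hook (x -133, y 0, z 25 mm in the rack's frame at rest). Pressed straight down, the bar fires after about 7 mm; 16 mm at most.
- mug: Striped mug 80 mm across, 93 mm high, behind on the left; leave alone. Origin at its underside.
- mill: Brown wooden pepper mill 58 mm across, 170 mm high, behind on the right; leave alone. Origin at its underside.
- jar_1: Spice jar with a screw cap, 45 mm across, 106 mm high (glass body 42 mm, cap from 85 mm up 45 mm), about 0.11 kg. Origin at the centre of its underside, z along its axis. May be absent.
- jar_2: Spice jar with a screw cap, 45 mm across, 106 mm high (glass body 42 mm, cap from 85 mm up 45 mm), about 0.11 kg. Origin at the centre of its underside, z along its axis. May be absent.
- jar_3: Spice jar with a screw cap, 45 mm across, 106 mm high (glass body 42 mm, cap from 85 mm up 45 mm), about 0.11 kg. Origin at the centre of its underside, z along its axis. May be absent.
- jar_4: Spice jar with a screw cap, 45 mm across, 106 mm high (glass body 42 mm, cap from 85 mm up 45 mm), about 0.11 kg. Origin at the centre of its underside, z along its axis. May be absent.
- jar_5: Spice jar with a screw cap, 40 mm across, 105 mm high, about 0.11 kg. Origin at the centre of its underside, z along its axis. May be absent.
Not all that is in view belongs to the job. Leave any yellow look-alike of the jar_5 alone. Leave any green look-alike of the jar_2 alone.

How it is judged:
On the way, in this order (a step that is already met when the one before it is completed fails the run):
1. the bar is hooked under the catch and let go (value of joint bail between 1.6 and 1.84 rad and contact force between the fingers and bail below 0.2 N and velocity of joint bail between -0.1 and 0.1 rad/s), for 0.5 s.
2. every jar stands on the ledge, let go, with the bar still hooked (x of jar_1 in the frame of rack between 0.006 and 0.05 m and y of jar_1 in the frame of rack between -0.145 and 0.145 m and z of jar_1 in the frame of rack between 0.074 and 0.088 m and angle between each of jar_1, jar_2, jar_3, jar_4, jar_5's own z axis and vertical below 0.12 rad and contact force between the fingers and jar_1 below 0.2 N and linear speed of each of jar_1, jar_2, jar_3, jar_4, jar_5 below 0.03 m/s and x of jar_2 in the frame of rack between 0.006 and 0.05 m and y of jar_2 in the frame of rack between -0.145 and 0.145 m and z of jar_2 in the frame of rack between 0.074 and 0.088 m and contact force between the fingers and jar_2 below 0.2 N and x of jar_3 in the frame of rack between 0.006 and 0.05 m and y of jar_3 in the frame of rack between -0.145 and 0.145 m and z of jar_3 in the frame of rack between 0.074 and 0.088 m and contact force between the fingers and jar_3 below 0.2 N and x of jar_4 in the frame of rack between 0.006 and 0.05 m and y of jar_4 in the frame of rack between -0.145 and 0.145 m and z of jar_4 in the frame of rack between 0.074 and 0.088 m and contact force between the fingers and jar_4 below 0.2 N and x of jar_5 in the frame of rack between 0.006 and 0.05 m and y of jar_5 in the frame of rack between -0.145 and 0.145 m and z of jar_5 in the frame of rack between 0.074 and 0.088 m and contact force between the fingers and jar_5 below 0.2 N and value of joint bail between 1.6 and 1.84 rad and contact force between the fingers and bail below 0.2 N), for 0.3 s.
At the end, for the whole second after the job is handed in: Every jar present stands upright (within 7 degrees) on the ledge, its axis between 6 and 50 mm behind the ledge's front edge and within 145 mm of the rack's middle, at rest and let go; the bar has been released and lies against the jars (0.05 to 0.42 rad) (x of jar_1 in the frame of rack between 0.006 and 0.05 m and y of jar_1 in the frame of rack between -0.145 and 0.145 m and z of jar_1 in the frame of rack between 0.074 and 0.088 m and angle between each of jar_1, jar_2, jar_3, jar_4, jar_5's own z axis and vertical below 0.12 rad and contact force between the fingers and jar_1 below 0.2 N and linear speed of each of jar_1, jar_2, jar_3, jar_4, jar_5 below 0.03 m/s and x of jar_2 in the frame of rack between 0.006 and 0.05 m and y of jar_2 in the frame of rack between -0.145 and 0.145 m and z of jar_2 in the frame of rack between 0.074 and 0.088 m and contact force between the fingers and jar_2 below 0.2 N and x of jar_3 in the frame of rack between 0.006 and 0.05 m and y of jar_3 in the frame of rack between -0.145 and 0.145 m and z of jar_3 in the frame of rack between 0.074 and 0.088 m and contact force between the fingers and jar_3 below 0.2 N and x of jar_4 in the frame of rack between 0.006 and 0.05 m and y of jar_4 in the frame of rack between -0.145 and 0.145 m and z of jar_4 in the frame of rack between 0.074 and 0.088 m and contact force between the fingers and jar_4 below 0.2 N and x of jar_5 in the frame of rack between 0.006 and 0.05 m and y of jar_5 in the frame of rack between -0.145 and 0.145 m and z of jar_5 in the frame of rack between 0.074 and 0.088 m and contact force between the fingers and jar_5 below 0.2 N and value of joint bail between 0.05 and 0.42 rad and velocity of joint bail between -0.1 and 0.1 rad/s); the robot touches nothing.
It fails at once if the mug is moved more than 4 cm (distance of mug from where it was at the start of the episode above 0.04 m).
It fails at once if the mill is moved more than 4 cm (distance of mill from where it was at the start of the episode above 0.04 m).
Of jar_1, jar_2, jar_3, jar_4, jar_5 only 3 to 5 are there at a start; the rules pass over those that are not, and their reading is None.
Once in a run the grip may slacken for a moment while it holds something.
It also fails if it takes over 210 s, if anything falls off the work surface, if the arm or the gripper's body presses on something with over 40 N, if the wrist force passes 120 N, or if a joint passes its speed limit or range.

## Working session

There is one attempt and no reset: what is moved stays moved. The work goes in short steps, Python scripts to look and compute and a tool call to move; the robot and the scene stay as the last step left them, time stands still between calls to the robot, and variables do not carry over. Pictures are saved under pics/ and viewed, at most 14 in all, crops included, and the job is handed in when it is done.

Besides the shell and the picture viewer there is one more tool, called as name([rows], argument=value, ...), one row to a line, values as JSON. drive_tool: Moves the arm, as the interface text tells. Its arguments: {"type":"object","properties":{"increments":{"type":"array","items":{"type":"array","items":{"type":"number"}}},"claw":{"type":"number"},"force":{"type":"number"}},"required":["increments"]}

```bash
mkdir -p pics; python3 - <<'E'
from bench import *
import cv2
s=read_state()
for k in s: print(k,s[k])
for n in("scene","top"):
    c=get_calibration(n);print(n,c)
    cv2.imwrite(f"pics/{n}0.png",cv2.resize(camera(n),(800,600),interpolation=cv2.INTER_CUBIC))
E
```

```text
time 0.0
joint_positions [-1.2366195   0.33284282 -0.06468795  1.46091915  0.02163574  1.34988901
 -0.08844508]
joint_vel [-1.04020442e-03 -1.38534748e-03  8.68478151e-04  1.34498280e-03
 -9.38676268e-04  9.22922303e-05 -8.60021764e-04]
joint_torque [-6.10120915e-04 -6.23244452e+01  2.42276082e-02 -3.89921844e+01
 -6.14090497e-02  3.92022240e-02  9.85787460e-05]
ee_pos [0.21817797 0.58528495 0.22178264]
eef_rot [ 1.77408370e-01  9.84137087e-01 -6.77344529e-04 -7.05970610e-05]
ft_force [ 0.27540104  0.59023308 -0.22902271]
torque [-0.01183263  0.02815494  0.02228461]
grip_force 0.0
width 0.08706504267544558
scene {'K': array([[362.71306429,   0.        , 253.23108258],
       [  0.        , 362.71306429, 187.96089663],
       [  0.        ,   0.        ,   1.        ]]), 'k1': -0.10852735127317852, 'position': array([-0.00389308,  0.25766632,  1.04678141]), 'rotation': array([-0.50618156,  0.81688767, -0.23231794,  0.15001047])}
top {'K': array([[395.92473697,   0.        , 254.07160665],
       [  0.        , 395.92473697, 191.50639529],
       [  0.        ,   0.        ,   1.        ]]), 'k1': 0.04437865617344237, 'position': array([0.32034966, 0.0175254 , 1.23361507]), 'rotation': array([ 0.71462173, -0.69480387,  0.05768699, -0.05688215])}
```

View pics/scene0.png

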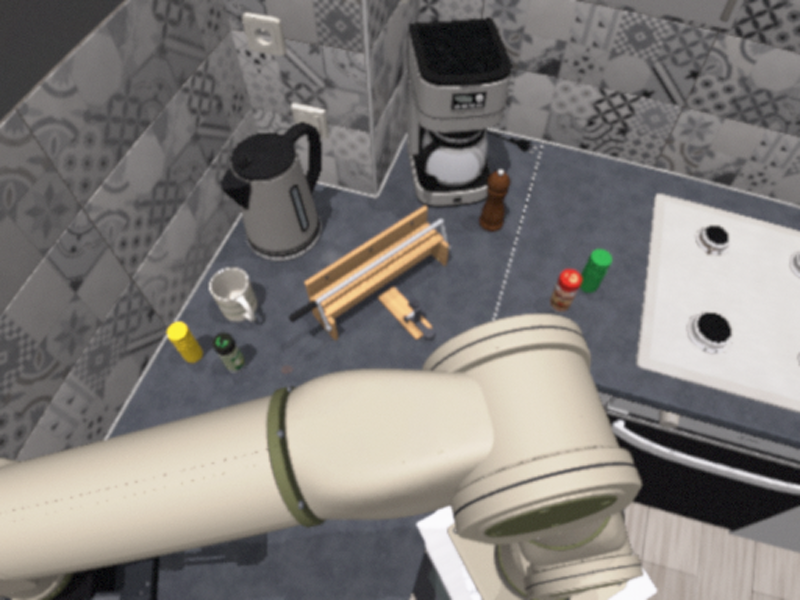

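View pics/top0.png

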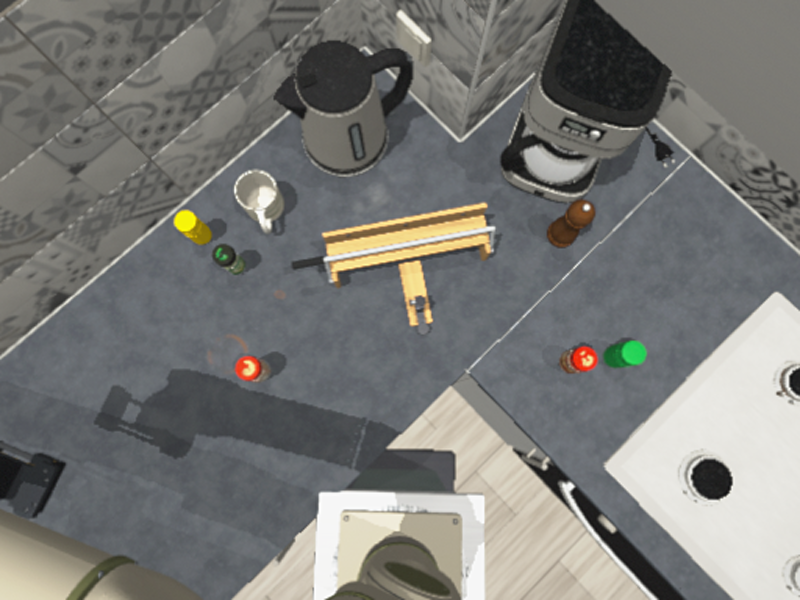

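Scene: rack centre, grip top (308,264)/scene (303,310), catch near top (420,315). Three jar candidates: black cap top (225,255), red caps at (248,368) and (582,358). The yellow (190,225) and plain green (630,353) ones are look-alikes. I'll enlarge the rack and jars.

```bash
cat > h.py <<'E'
from bench import *
import cv2,numpy as np
from scipy.spatial.transform import Rotation as R
from scipy.optimize import least_squares
C={n:get_calibration(n) for n in("scene","top")}
def proj(n,P):
    c=C[n];p=(np.atleast_2d(P)-c["position"])@R.from_quat(c["rotation"]).as_matrix()
    d=np.array([c["k1"],0,0,0,0])
    return cv2.projectPoints(p,np.zeros(3),np.zeros(3),c["K"],d)[0][:,0]
def ray(n,uv):
    c=C[n];q=cv2.undistortPoints(np.array([[uv]],float),c["K"],np.array([c["k1"],0,0,0,0]))[0,0]
    return c["position"],R.from_quat(c["rotation"]).apply([q[0],q[1],1])
def atz(n,uv,z):
    o,d=ray(n,uv);return o+d*(z-o[2])/d[2]
def tri(uvs,uvt):
    f=lambda P:np.r_[proj("scene",P)[0]-uvs,proj("top",P)[0]-uvt]
    r=least_squares(f,[.6,.1,.1]);return r.x,np.abs(r.fun).max()
def crop(n,x,y,w,h,name,s):
    cv2.imwrite("pics/"+name,cv2.resize(camera(n)[y:y+h,x:x+w],None,fx=s,fy=s,interpolation=cv2.INTER_CUBIC))
E
python3 - <<'E'
from h import *
k=1/1.5625
a=lambda u,v:np.array([u,v])*k
for nm,s,t in[("grip",(303,310),(308,264)),("black cap",(224,343),(224,255)),("redR cap",(569,280),(585,357)),("pad",(425,333),(423,328)),("green",(599,258),(632,352)),("mugtop",(232,282),(258,190)),("mill",(498,178),(580,212)),("railL",(308,278),(324,235)),("railR",(425,210),(486,206))]:
    print(nm,*tri(a(*s),a(*t)))
print("redL",atz("top",a(248,368),.106))
crop("top",195,120,130,98,"t1.png",6);crop("scene",180,125,120,90,"s1.png",6.6)
E
```

```text
grip [0.56167006 0.18307879 0.12953394] 0.14561512362504914
black cap [0.57991122 0.34366814 0.1006935 ] 0.25952508828623877
redR cap [ 0.40966754 -0.32963907  0.09038629] 0.004534855155213791
pad [ 0.46428845 -0.03198739  0.02038155] 0.8121947351615404
green [ 0.42034142 -0.4102915   0.10392903] 0.031711243259792354
mugtop [0.70885506 0.2883576  0.09821069] 0.49554927862232034
mill [ 0.66427308 -0.30580687  0.15783432] 0.14775754044092082
railL [0.6096168  0.15212907 0.15371262] 0.42420342691352175
railR [ 0.68518811 -0.1427292   0.11595254] 0.14122634238987075
redL [0.37135349 0.28443397 0.106     ]
```

View pics/t1.png

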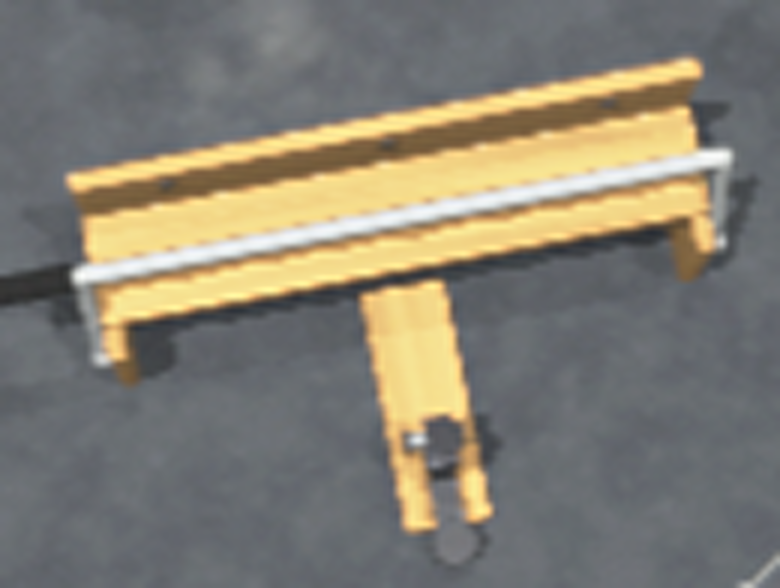

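View pics/s1.png

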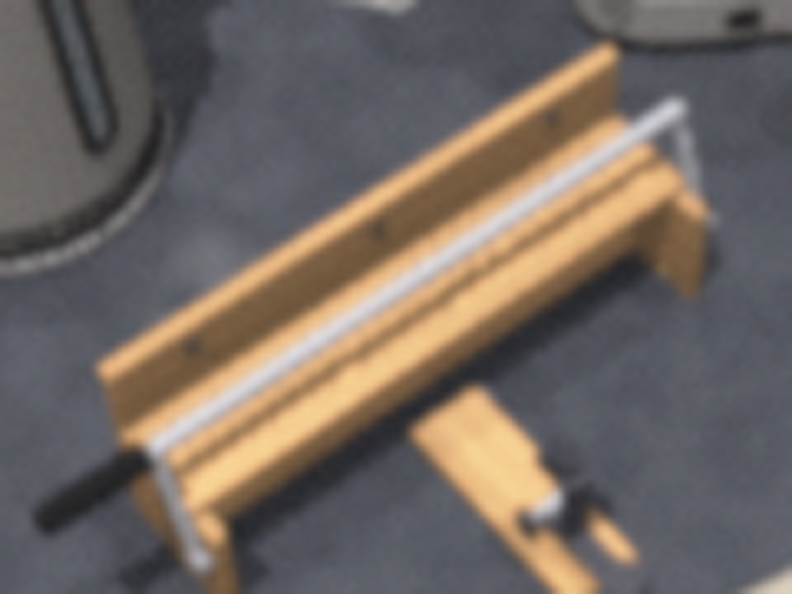

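```bash
python3 - <<'E'
from h import *
T=lambda p:np.array([195+(p[0]+.5)/6-.5,120+(p[1]+.5)/6-.5])
S=lambda p:np.array([180+(p[0]+.5)/6.6-.5,125+(p[1]+.5)/6.6-.5])
obs=[("top",T((105,322)),(0,155,80)),("top",T((710,212)),(0,-155,80)),("top",T((457,543)),(-133,0,25)),("top",T((410,530)),(-122,22,8)),("top",T((490,512)),(-122,-22,8)),("top",T((68,178)),(66,155,128)),("top",T((700,60)),(66,-155,128)),
("scene",S((195,515)),(0,155,80)),("scene",S((685,190)),(0,-155,80)),("scene",S((98,370)),(56,155,128)),("scene",S((617,50)),(56,-155,128)),("scene",S((93,488)),(16.6,192,117.7)),("top",np.array([307,264])/1.5625-.2,(16.6,192,117.7))]
P=np.array([o[2] for o in obs])/1000
def f(q,full=False):
    w=R.from_euler("z",q[2]).apply(P)+[q[0],q[1],0]
    return np.concatenate([proj(o[0],x)[0]-o[1] for o,x in zip(obs,w)])
r=least_squares(f,[.58,0,0],loss="soft_l1");print(r.x);print(r.fun.reshape(-1,2).round(1) if 0 else f(r.x).reshape(-1,2).round(1))
a=r.x
for n,p in[("grip0",(16.6,192,117.7)),("pad",(-133,0,25)),("ctr",(28,0,80))]:
    print(n,R.from_euler("z",a[2]).apply(np.array(p)/1000)+[a[0],a[1],0])
crop("top",110,110,75,150,"t2.png",4);crop("top",340,200,85,50,"t3.png",7)
im=[cv2.imread("pics/t2.png"),cv2.imread("pics/t3.png")]
o=np.zeros((600,300+595,3),np.uint8);o[:600,:300]=im[0];o[:350,300:]=im[1]
E
```

```text
[ 0.59241805 -0.00491333  0.21742761]
[[-0.5  0.5]
 [ 0.7 -0.2]
 [-0.1 -0.2]
 [-0.1  0.4]
 [ 0.4  0.8]
 [ 0.  -1. ]
 [ 0.1 -0.8]
 [-1.3  0.1]
 [ 0.3 -1.2]
 [ 1.   1.7]
 [ 0.2  0.7]
 [-0.6  0.9]
 [ 0.3 -0.9]]
grip0 [0.56720926 0.18614707 0.1177    ]
pad [ 0.46254945 -0.03360389  0.025     ]
ctr [0.6197588  0.00112679 0.08      ]
```

```bash
cat >> h.py <<'E'
RK=np.array([0.5924,-0.0049]);YAW=.2174
def rk(p): p=np.array(p,float)/1000; return R.from_euler("z",YAW).apply(p)+[*RK,0]
def torack(w): return R.from_euler("z",-YAW).apply(np.array(w)-[*RK,0])*1000
def inc(w,ang,pos=None,q=None):
    """numbers for TCP to w with tool y at world angle ang (deg, mod 180), tool down"""
    s=read_state();pos=s["ee_pos"] if pos is None else pos;q=s["eef_rot"] if q is None else q
    A=R.from_quat(q);best=None
    for a in(ang,ang+180):
        a=np.radians(a);M=R.from_matrix(np.array([[-np.sin(a)*-1*-1,0,0],[0,0,0],[0,0,0]])+np.c_[[0,0,0],[0,0,0],[0,0,0]]) if 0 else None
        y=np.array([np.cos(a),np.sin(a),0]);z=np.array([0,0,-1.]);x=np.cross(y,z)
        T=R.from_matrix(np.c_[x,y,z]);v=(A.inv()*T).as_rotvec()
        if best is None or np.linalg.norm(v)<np.linalg.norm(best[0]):best=(v,T)
    d=A.inv().apply(np.array(w)-pos)/.3
    return np.round(d,4),np.round(best[0]/(np.pi/4),4),best[1]
E
python3 - <<'E'
import bench;print([d for d in dir(bench) if d[0]!="_"], getattr(bench,"hold_point_z",None))
from h import *
g=rk((16.6,196,117.7));print(g)
print(inc([g[0],g[1],.25],np.degrees(YAW)))
a=lambda u,v:np.array([u,v])/1.5625
print("mug",torack([.709,.288,0]),"mill",torack([.664,-.306,0]))
print("kettle top",tri(a(265,150),a(330,75)))
E
```

```text
['PlanningError', 'camera', 'close_job', 'get_calibration', 'hold_point_z', 'read_state'] 0.0187
[0.56633372 0.19006694 0.1177    ]
(array([-1.5477, -0.83  , -0.0919]), array([-4.0000e-04,  2.0000e-04,  1.2689e+00]), Rotation.from_matrix(array([[-0.21569155,  0.97646155,  0.        ],
                            [ 0.97646155,  0.21569155,  0.        ],
                            [ 0.        ,  0.        , -1.        ]])))
mug [177.03147285 260.85595186   0.        ] mill [   4.96991958 -309.45608719    0.        ]
kettle top (array([0.84806152, 0.13632928, 0.27550444]), np.float64(1.9152893944517473))
```

drive_tool([
  [-0.12,-0.064,-0.02,0,0,0.15],
  [-0.24,-0.128,-0.04,0,0,0.3],
  [-0.36,-0.19,-0.06,0,0,0.45],
  [-0.48,-0.256,-0.08,0,0,0.6],
  [-0.6,-0.32,-0.09,0,0,0.75],
], claw=0.3, force=20)

```text
time: 0.72
ee_pos: [0.3545, 0.4313, 0.2505]
eef_rot: [0.458, 0.889, 0.001, -0.0]
ft_force: [0.6, 1.3, -0.3]
width: 0.0642
grip_force: 0.0
```

```bash
python3 - <<'E'
from h import *
g=rk((16.6,196,117.7))
print(inc([g[0],g[1],.25],np.degrees(YAW)))
s=read_state();print(s["joint_positions"],s["ee_pos"])
crop("top",0,200,220,184,"t4.png",3)
E
```

```text
(array([-1.0646e+00,  1.0810e-01,  9.0000e-04]), array([ 0.0012, -0.0011,  0.5116]), Rotation.from_matrix(array([[-0.21569155,  0.97646155,  0.        ],
                            [ 0.97646155,  0.21569155,  0.        ],
                            [ 0.        ,  0.        , -1.        ]])))
[-1.05882597  0.16720968  0.10703856  1.60720874 -0.01843152  1.36690327
 -0.330353  ] [0.35454946 0.43133163 0.25045661]
```

View pics/t4.png

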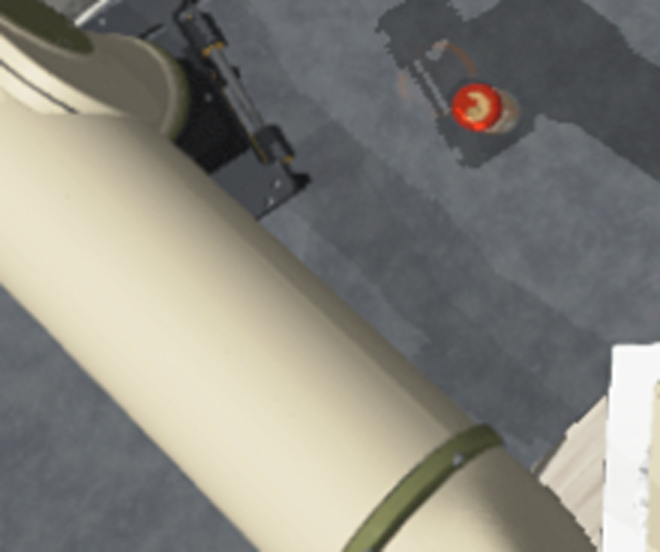

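drive_tool([
  [-0.13,0.013,0,0,0,0.12],
  [-0.26,0.026,0,0,0,0.24],
  [-0.39,0.039,0,0,0,0.36],
  [-0.52,0.052,0,0,0,0.48],
  [-0.65,0.065,0,0,0,0.512],
])

```text
time: 1.18
ee_pos: [0.4842, 0.2847, 0.2497]
eef_rot: [0.626, 0.78, 0.0, -0.0]
ft_force: [1.3, 0.4, -0.2]
width: 0.0611
grip_force: 0.0
```

```bash
python3 - <<'E'
from h import *
g=rk((16.6,196,117.7))
print(inc([g[0],g[1],.20],np.degrees(YAW))[:2])
print(read_state()["ee_pos"])
E
```

```text
(array([-0.3674,  0.199 ,  0.1657]), array([ 0.0005, -0.0004,  0.0007]))
[0.48418728 0.28473143 0.24971854]
```

drive_tool([
  [-0.09,0.05,0.04,0,0,0],
  [-0.18,0.1,0.08,0,0,0],
  [-0.27,0.15,0.12,0,0,0],
  [-0.367,0.199,0.166,0,0,0],
  [-0.367,0.199,0.166,0,0,0],
])

```text
time: 1.6
ee_pos: [0.5682, 0.1847, 0.197]
eef_rot: [0.627, 0.779, -0.002, 0.001]
ft_force: [-0.4, -0.1, -0.4]
width: 0.0608
grip_force: 0.0
```

```bash
python3 - <<'E'
from h import *
g=rk((16.6,196,117.7))
print(inc([g[0],g[1],.099],np.degrees(YAW))[:2])
print(read_state()["ee_pos"])
a=camera("scene")[130:270,120:320];b=camera("top")[110:250,130:330]
cv2.imwrite("pics/c1.png",cv2.resize(np.vstack([a,b])[:,:],None,fx=2.1,fy=2.1,interpolation=cv2.INTER_CUBIC))
E
```

```text
(array([ 0.0202, -0.0014,  0.3266]), array([-0.0031,  0.0054, -0.0024]))
[0.56818679 0.18469977 0.19699597]
```

View pics/c1.png

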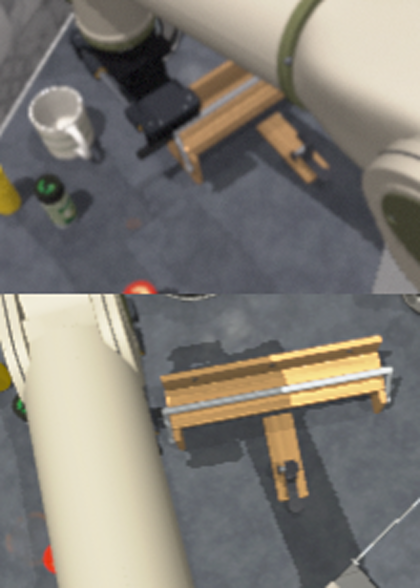

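drive_tool([
  [0.01,0,0.08,0,0,0],
  [0.02,0,0.16,0,0,0],
  [0.02,0,0.24,0,0,0],
  [0.02,0,0.326,0,0,0],
  [0.02,0,0.326,0,0,0],
])

```text
time: 2.12
ee_pos: [0.5612, 0.1987, 0.0976]
eef_rot: [0.623, 0.782, -0.003, -0.002]
ft_force: [-0.6, -0.5, -0.0]
width: 0.0611
grip_force: 0.0
```

drive_tool([
  [0,0,0,0,0,0],
  [0,0,0,0,0,0],
  [0,0,0,0,0,0],
  [0,0,0,0,0,0],
  [0,0,0,0,0,0],
], claw=1, force=15)

```text
time: 2.53
ee_pos: [0.5651, 0.1981, 0.1032]
eef_rot: [0.624, 0.781, 0.001, 0.0]
ft_force: [-0.4, -0.5, -0.8]
width: 0.0352
grip_force: 0.0
```

drive_tool([
  [0,0,0,0,0,0],
  [0,0,0,0,0,0],
  [0,0,0,0,0,0],
  [0,0,0,0,0,0],
  [0,0,0,0,0,0],
])

```text
time: 2.95
ee_pos: [0.5652, 0.198, 0.1023]
eef_rot: [0.624, 0.781, 0.001, 0.0]
ft_force: [2.9, 0.8, 1.1]
width: 0.0146
grip_force: 15.0
```

```bash
python3 - <<'E'
from h import *
s=read_state();print(torack(s["ee_pos"]),s["width"],s["grip_force"],s["ft_force"])
crop("scene",170,150,90,70,"c2.png",6)
E
```

```text
[ 17.19130852 203.96726531 102.33593028] 0.014609306161856926 15.000107735395432 [2.94142953 0.81885105 1.14464116]
```

View pics/c2.png

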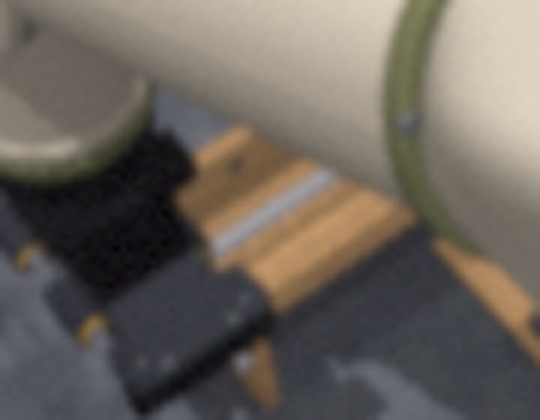

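drive_tool([
  [0,-0.0446,-0.0113,0,0,0],
  [0,-0.0904,-0.0142,0,0,0],
  [0,-0.136,-0.008,0,0,0],
  [0,-0.18,0.0064,0,0,0],
  [0,-0.22,0.029,0,0,0],
])

```text
time: 3.42
ee_pos: [0.5019, 0.1841, 0.0951]
eef_rot: [0.624, 0.781, 0.003, 0.001]
ft_force: [7.6, 2.4, 3.6]
width: 0.0145
grip_force: 15.0
```

drive_tool([
  [0,-0.035,0.03,0,0,0],
  [0,-0.064,0.066,0,0,0],
  [0,-0.085,0.107,0,0,0],
  [0,-0.098,0.151,0,0,0],
  [0,-0.102,0.187,0,0,0],
])

```text
time: 3.83
ee_pos: [0.4716, 0.1775, 0.0379]
eef_rot: [0.624, 0.781, 0.002, 0.001]
ft_force: [4.2, 2.6, 5.8]
width: 0.0142
grip_force: 15.0
```

drive_tool([
  [0,0,0,0,0,0],
  [0,0,0,0,0,0],
  [0,0,0,0,0,0],
  [0,0,0,0,0,0],
  [0,0,0,0,0,0],
])

```text
time: 4.25
ee_pos: [0.4715, 0.1774, 0.0379]
eef_rot: [0.624, 0.781, 0.001, 0.0]
ft_force: [4.7, 2.7, 1.2]
width: 0.0144
grip_force: 15.0
```

```bash
python3 - <<'E'
from h import *
s=read_state();print(torack(s["ee_pos"]),s["width"],s["grip_force"],s["ft_force"])
crop("top",200,140,110,80,"c3.png",6)
E
```

```text
[-78.69131028 204.10311027  37.87748904] 0.014403195160528215 14.998973160982132 [4.74286814 2.74092086 1.1660944 ]
```

View pics/c3.png

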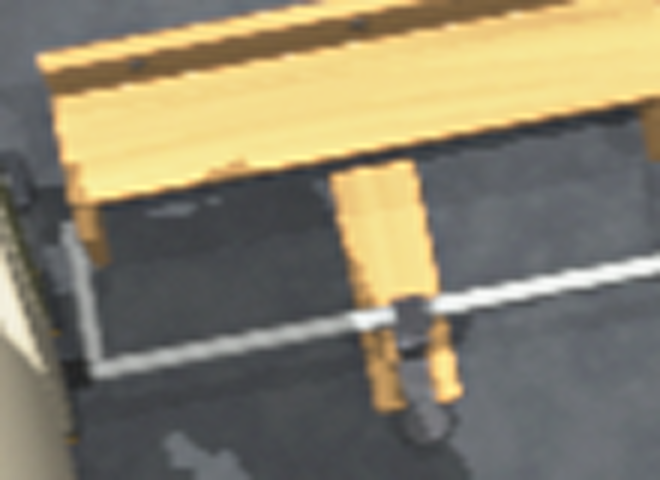

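drive_tool([
  [0,0,0.008,0,0,0],
  [0,0,0.008,0,0,0],
  [0,0,0,0,0,0],
  [0,0,-0.01,0,0,0],
  [0,0,-0.015,0,0,0],
])

```text
time: 4.72
ee_pos: [0.472, 0.1774, 0.0425]
eef_rot: [0.624, 0.781, 0.002, 0.001]
ft_force: [8.8, 4.6, -0.8]
width: 0.0144
grip_force: 15.0
```

drive_tool([
  [0,0,-0.005,0,0,0],
  [0,0,-0.01,0,0,0],
  [0,0.001,-0.013,0,0,0],
  [0,0.001,-0.015,0,0,0],
  [0,0.001,-0.015,0,0,0],
])

```text
time: 5.13
ee_pos: [0.4722, 0.1774, 0.0457]
eef_rot: [0.624, 0.781, 0.002, 0.001]
ft_force: [15.6, 6.6, -16.7]
width: 0.0143
grip_force: 15.0
```

drive_tool([
  [0,0,0,0,0,0],
  [0,0,0,0,0,0],
  [0,0,0,0,0,0],
  [0,0,0,0,0,0],
  [0,0,0,0,0,0],
], claw=0.5)

```text
time: 5.55
ee_pos: [0.4702, 0.1762, 0.0459]
eef_rot: [0.624, 0.781, -0.0, -0.0]
ft_force: [0.2, -0.2, -0.7]
width: 0.039
grip_force: 0.0
```

drive_tool([
  [0,0,0,0,0,0],
  [0,0,0,0,0,0],
  [0,0,0,0,0,0],
  [0,0,0,0,0,0],
  [0,0,0,0,0,0],
])

```text
time: 5.97
ee_pos: [0.4706, 0.1765, 0.0462]
eef_rot: [0.624, 0.781, 0.0, -0.0]
ft_force: [-0.3, 0.2, 0.7]
width: 0.043
grip_force: 0.0
```

```bash
python3 - <<'E'
from h import *
s=read_state();print(torack(s["ee_pos"]),s["width"],s["ft_force"])
crop("top",110,110,215,115,"c4.png",3.7)
E
```

```text
[-79.80254611 203.41694769  46.15311071] 0.04300183735801347 [-0.30648357  0.18669629  0.67352185]
```

View pics/c4.png

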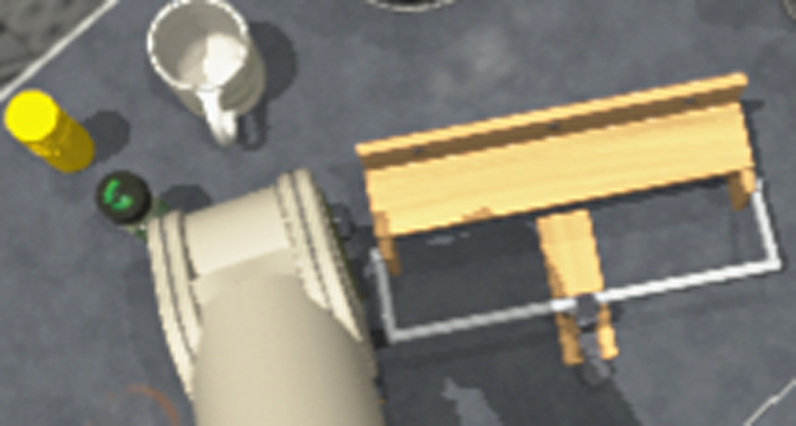

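drive_tool([
  [0,0,-0.13,0,0,0],
  [0,0,-0.26,0,0,0],
  [0,0,-0.39,0,0,0],
  [0,0,-0.52,0,0,0],
  [0,0,-0.64,0,0,0],
])

```text
time: 6.43
ee_pos: [0.4705, 0.1763, 0.2407]
eef_rot: [0.624, 0.781, 0.001, 0.0]
ft_force: [1.4, 0.6, -0.3]
width: 0.0436
grip_force: 0.0
```

```bash
python3 - <<'E'
from h import *
s=read_state();print(s["joint_positions"].round(2),s["ee_pos"])
p=np.array([(123.5)/3.7+109.5,(197.5)/3.7+109.5]);print(p,atz("top",p,.106),atz("top",p,.1007))
print(atz("top",np.array([34,118])/3.7+109.5,.106))
b=atz("top",p,.106)
print(inc([b[0],b[1],.2],12.46)[:2],inc([b[0],b[1],.2],102.46)[:2])
im=camera("top");cv2.imwrite("pics/full.png",cv2.resize(im,(800,600)))
E
```

```text
[-0.78  0.04  0.34  1.77 -0.01  1.33 -0.21] [0.47053571 0.17625909 0.24067873]
[142.87837838 162.87837838] [0.57998311 0.34425224 0.106     ] [0.58120344 0.34578791 0.1007    ]
[0.64215237 0.41893389 0.106     ]
(array([0.4656, 0.4793, 0.1363]), array([ 0.0013, -0.0006,  0.0064])) (array([0.4656, 0.4793, 0.1363]), array([ 1.6000e-03,  6.0000e-04, -1.9936e+00]))
```

View pics/full.png

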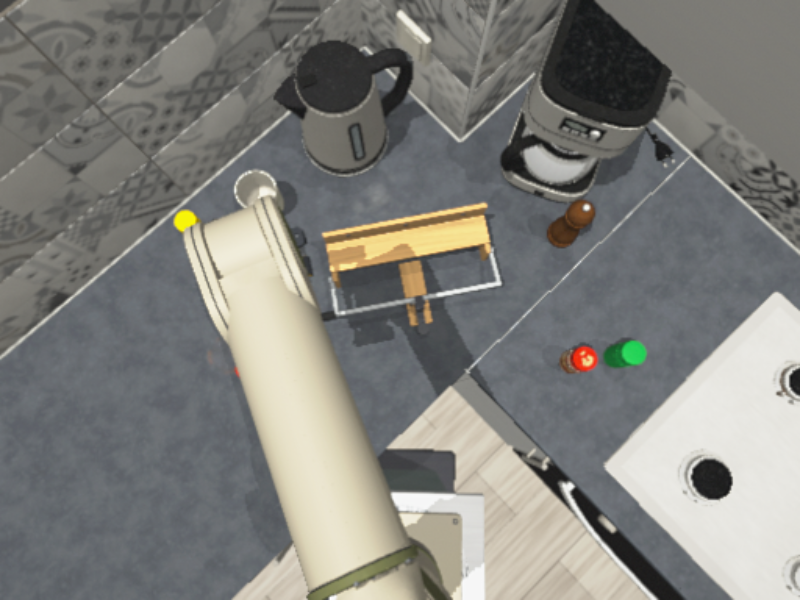

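drive_tool([
  [0.09,0.095,0,0,0,-0.15],
  [0.18,0.19,0,0,0,-0.3],
  [0.28,0.285,0,0,0,-0.45],
  [0.37,0.38,0,0,0,-0.6],
  [0.466,0.479,0,0,0,-0.75],
], claw=0.2)

```text
time: 6.9
ee_pos: [0.5805, 0.3462, 0.2379]
eef_rot: [0.368, 0.93, 0.0, -0.0]
ft_force: [-0.6, -0.6, 0.7]
width: 0.0665
grip_force: 0.0
```

drive_tool([
  [0,0,0,0,0,-0.15],
  [0,0,0,0,0,-0.3],
  [0,0,0,0,0,-0.45],
  [0,0,0,0,0,-0.6],
  [0,0,0,0,0,-0.75],
])

```text
time: 7.32
ee_pos: [0.5799, 0.3446, 0.2376]
eef_rot: [0.082, 0.997, -0.0, -0.0]
ft_force: [-0.3, -0.5, -0.7]
width: 0.0694
grip_force: 0.0
```

drive_tool([
  [0,0,0,0,0,-0.12],
  [0,0,0,0,0,-0.25],
  [0,0,0,0,0,-0.37],
  [0,0,0,0,0,-0.494],
  [0,0,0,0,0,-0.494],
])

```text
time: 7.73
ee_pos: [0.5799, 0.3445, 0.2378]
eef_rot: [-0.111, 0.994, -0.0, -0.0]
ft_force: [0.3, 0.6, -0.1]
width: 0.0697
grip_force: 0.0
```

```bash
python3 - <<'E'
from h import *
s=read_state();print(s["joint_positions"].round(2),s["ee_pos"],s["width"])
print(inc([.58,.344,.0765],102.46)[:2])
E
```

```text
[-0.67  0.43  0.1   1.3  -0.04  1.41  1.22] [0.57988054 0.34446295 0.23784334] 0.06968284262982126
(array([-3.000e-04, -1.600e-03,  5.378e-01]), array([-0.    , -0.0005,  0.0065]))
```

drive_tool([
  [0,0,0.13,0,0,0],
  [0,0,0.26,0,0,0],
  [0,0,0.39,0,0,0],
  [0,0,0.48,0,0,0],
  [0,0,0.538,0,0,0],
])

```text
time: 8.15
ee_pos: [0.5781, 0.3435, 0.0726]
eef_rot: [-0.107, 0.994, -0.001, -0.002]
ft_force: [-0.3, -0.9, -0.8]
width: 0.0696
grip_force: 0.0
```

drive_tool([
  [0,0,0,0,0,0],
  [0,0,0,0,0,0],
  [0,0,0,0,0,0],
  [0,0,0,0,0,0],
  [0,0,0,0,0,0],
], claw=1, force=30)

```text
time: 8.57
ee_pos: [0.5807, 0.3451, 0.0786]
eef_rot: [-0.109, 0.994, 0.001, 0.001]
ft_force: [-0.3, -0.7, -0.1]
width: 0.0441
grip_force: 0.0
```

drive_tool([
  [0,0,0,0,0,0],
  [0,0,0,0,0,0],
  [0,0,0,0,0,0],
  [0,0,0,0,0,0],
  [0,0,0,0,0,0],
])

```text
time: 8.98
ee_pos: [0.5806, 0.3451, 0.0783]
eef_rot: [-0.109, 0.994, 0.001, 0.001]
ft_force: [-0.9, -0.9, 7.6]
width: 0.0396
grip_force: 30.0
```

```bash
python3 - <<'E'
from h import *
s=read_state();print(s["ee_pos"],s["width"],s["grip_force"],s["ft_force"])
crop("scene",90,180,100,75,"c5.png",5)
E
```

```text
[0.58058254 0.34513349 0.07827324] 0.039599152631587975 30.000276532955468 [-0.93419328 -0.88518588  7.60473219]
```

View pics/c5.png

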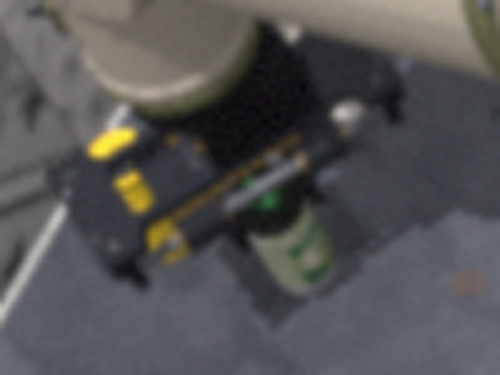

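drive_tool([
  [0,0,-0.08,0,0,0],
  [0,0,-0.18,0,0,0],
  [0,0,-0.3,0,0,0],
  [0,0,-0.42,0,0,0],
  [0,0,-0.54,0,0,0],
], force=40)

```text
time: 9.45
ee_pos: [0.5795, 0.3443, 0.2404]
eef_rot: [-0.109, 0.994, -0.0, -0.0]
ft_force: [-0.0, -0.0, -1.3]
width: 0.0399
grip_force: 40.0
```

drive_tool([
  [0.02,-0.06,0,0,0,0],
  [0.04,-0.14,0,0,0,0],
  [0.06,-0.24,0,0,0,0],
  [0.08,-0.34,0,0,0,0],
  [0.1,-0.44,0,0,0,0],
])

```text
time: 9.87
ee_pos: [0.5788, 0.2078, 0.2387]
eef_rot: [-0.109, 0.994, 0.0, -0.0]
ft_force: [0.5, 0.4, -1.9]
width: 0.04
grip_force: 40.0
```

drive_tool([
  [0.02,-0.1,0,0,0,0],
  [0.02,-0.2,0,0,0,0],
  [0.02,-0.3,0,0,0,0],
  [0.02,-0.38,0,0,0,0],
  [0.02,-0.424,0,0,0,0],
])

```text
time: 10.28
ee_pos: [0.6012, 0.0797, 0.2389]
eef_rot: [-0.107, 0.994, -0.001, 0.0]
ft_force: [-0.2, -1.4, -1.9]
width: 0.0398
grip_force: 40.0
```

```bash
python3 - <<'E'
from h import *
s=read_state();print(torack(s["ee_pos"]),s["width"],s["grip_force"],s["ft_force"])
t=rk((28,85,160));print(inc(t,102.46)[:2])
crop("scene",150,90,140,105,"c6.png",5)
E
```

```text
[ 26.81244439  80.69381031 238.9270966 ] 0.03978494731772663 39.99948972836137 [-0.24546328 -1.43136522 -1.93554954]
(array([-0.0039,  0.0147,  0.2631]), array([-0.0016,  0.    , -0.0045]))
```

View pics/c6.png

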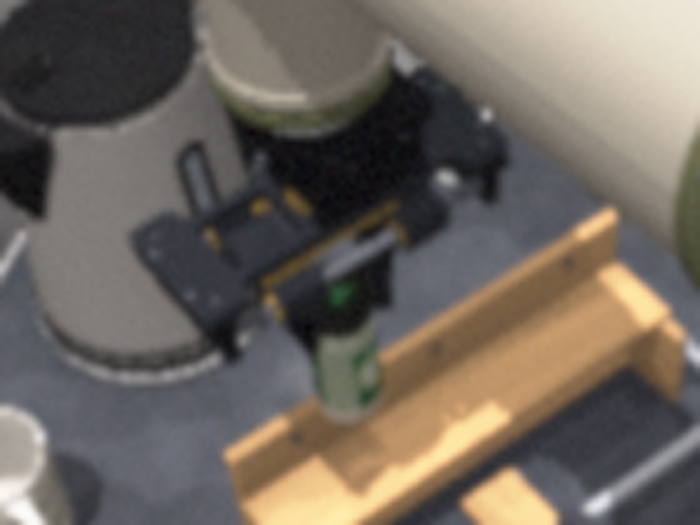

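drive_tool([
  [0,0,0.06,0,0,0],
  [0,0,0.12,0,0,0],
  [0,0,0.17,0,0,0],
  [0,0,0.21,0,0,0],
  [0,0,0.24,0,0,0],
])

```text
time: 10.75
ee_pos: [0.6002, 0.0847, 0.1654]
eef_rot: [-0.109, 0.994, 0.0, -0.001]
ft_force: [-0.4, 0.9, -1.1]
width: 0.0396
grip_force: 40.0
```

drive_tool([
  [0,0,0.01,0,0,0],
  [0,0,0.018,0,0,0],
  [0,0,0.025,0,0,0],
  [0,0,0.03,0,0,0],
  [0,0,0.03,0,0,0],
])

```text
time: 11.17
ee_pos: [0.6013, 0.0838, 0.1584]
eef_rot: [-0.109, 0.994, 0.0, 0.001]
ft_force: [-0.0, -0.1, -1.3]
width: 0.0399
grip_force: 40.0
```

```bash
python3 - <<'E'
from h import *
s=read_state();print(torack(s["ee_pos"]),s["width"],s["grip_force"],s["ft_force"],R.from_quat(s["eef_rot"]).apply([0,0,1]))
E
```

```text
[ 27.78052977  84.71872792 158.36459844] 0.03986114945103505 39.99951143749058 [-0.01909205 -0.13816648 -1.27323004] [ 1.17091477e-03  3.73852640e-04 -9.99999245e-01]
```

drive_tool([
  [0,0,0.002,0,0,0],
  [0,0,0.004,0,0,0],
  [0,0,0.006,0,0,0],
  [0,0,0.007,0,0,0],
  [0,0,0.007,0,0,0],
])

```text
time: 11.58
ee_pos: [0.6019, 0.084, 0.1583]
eef_rot: [-0.109, 0.994, 0.0, 0.002]
ft_force: [-4.4, -1.7, 12.9]
width: 0.0399
grip_force: 40.0
```

Contact made. Releasing, gently, then rising.

drive_tool([
  [0,0,-0.004,0,0,0],
  [0,0,-0.006,0,0,0],
  [0,0,-0.006,0,0,0],
  [0,0,-0.006,0,0,0],
  [0,0,-0.006,0,0,0],
])

```text
time: 12.0
ee_pos: [0.6014, 0.0839, 0.1582]
eef_rot: [-0.109, 0.994, 0.0, 0.001]
ft_force: [-0.4, -0.0, 6.2]
width: 0.04
grip_force: 40.0
```

drive_tool([
  [0,0,0,0,0,0],
  [0,0,0,0,0,0],
  [0,0,0,0,0,0],
  [0,0,0,0,0,0],
  [0,0,0,0,0,0],
], claw=0.25)

```text
time: 12.42
ee_pos: [0.6006, 0.0837, 0.1571]
eef_rot: [-0.109, 0.994, -0.0, -0.0]
ft_force: [-0.3, -0.7, -0.6]
width: 0.0624
grip_force: 0.0
```

drive_tool([
  [0,0,0,0,0,0],
  [0,0,0,0,0,0],
  [0,0,0,0,0,0],
  [0,0,-0.01,0,0,0],
  [0,0,-0.02,0,0,0],
])

```text
time: 12.83
ee_pos: [0.6007, 0.0837, 0.1636]
eef_rot: [-0.109, 0.994, 0.0, -0.0]
ft_force: [-0.2, -0.1, 0.4]
width: 0.0652
grip_force: 0.0
```

drive_tool([
  [0,0,-0.06,0,0,0],
  [0,0,-0.13,0,0,0],
  [0,0,-0.2,0,0,0],
  [0,0,-0.26,0,0,0],
  [0,0,-0.26,0,0,0],
])

```text
time: 13.25
ee_pos: [0.6025, 0.0839, 0.246]
eef_rot: [-0.109, 0.994, 0.0, 0.003]
ft_force: [-0.1, 0.3, 0.2]
width: 0.065
grip_force: 0.0
```

```bash
python3 - <<'E'
from h import *
s=read_state();print(torack(s["ee_pos"]),s["joint_positions"].round(2))
k=1/1.5625
p=np.array([248,368])*k-.2
im=camera("top");hsv=cv2.cvtColor(im,cv2.COLOR_BGR2HSV)
m=((hsv[...,0]<8)|(hsv[...,0]>172))&(hsv[...,1]>170)&(hsv[...,2]>130)
n,l,st,ce=cv2.connectedComponentsWithStats(m.astype(np.uint8))
for i in range(1,n):
    if st[i,4]>20: print(st[i],ce[i],atz("top",ce[i],.106))
im=camera("scene");hsv=cv2.cvtColor(im,cv2.COLOR_BGR2HSV)
m=((hsv[...,0]<8)|(hsv[...,0]>172))&(hsv[...,1]>170)&(hsv[...,2]>130)
n,l,st,ce=cv2.connectedComponentsWithStats(m.astype(np.uint8))
for i in range(1,n):
    if st[i,4]>20: print(st[i],ce[i],atz("scene",ce[i],.106))
E
```

```text
[ 28.97660445  84.52220305 246.04706305] [-0.38  0.28  0.21  1.49 -0.06  1.37  1.62]
[365 222  17  16 154] [372.87662338 229.12987013] [ 0.40648627 -0.3205626   0.106     ]
[151 228  16  15 122] [157.99180328 235.02459016] [0.37268975 0.28657359 0.106     ]
[179 264  16  16 119] [186.06722689 272.65546218] [0.36877732 0.28628208 0.106     ]
```

```bash
python3 - <<'E'
from h import *
print(inc([.371,.286,.2],102.46)[:2])
E
```

```text
(array([0.6034, 0.8241, 0.1398]), array([0.0002, 0.002 , 0.0008]))
```

drive_tool([
  [0.06,0.08,0,0,0,0],
  [0.13,0.18,0,0,0,0],
  [0.2,0.28,0,0,0,0],
  [0.27,0.38,0,0,0,0],
  [0.34,0.47,0,0,0,0],
], claw=0.2)

```text
time: 13.77
ee_pos: [0.4686, 0.2005, 0.2402]
eef_rot: [-0.109, 0.994, -0.0, -0.001]
ft_force: [-1.1, 0.2, -0.8]
width: 0.0694
grip_force: 0.0
```

drive_tool([
  [0.07,0.1,0,0,0,0],
  [0.14,0.2,0,0,0,0],
  [0.21,0.29,0,0,0,0],
  [0.263,0.354,0.05,0,0,0],
  [0.263,0.354,0.1,0,0,0],
])

```text
time: 14.18
ee_pos: [0.3664, 0.2898, 0.2109]
eef_rot: [-0.112, 0.994, 0.001, -0.0]
ft_force: [0.4, 0.3, 0.3]
width: 0.0701
grip_force: 0.0
```

drive_tool([
  [0,0,0,0,0,0],
  [0,0,0,0,0,0],
  [0,0,0,0,0,0],
  [0,0,0,0,0,0],
  [0,0,0,0,0,0],
])

```text
time: 14.6
ee_pos: [0.3715, 0.2857, 0.212]
eef_rot: [-0.108, 0.994, 0.0, 0.0]
ft_force: [0.2, -0.5, -0.2]
width: 0.0697
grip_force: 0.0
```

```bash
python3 - <<'E'
from h import *
print(inc([.371,.286,.0765],102.46)[:2],read_state()["width"])
for nme in("scene","top"):
  im=camera(nme);hsv=cv2.cvtColor(im,cv2.COLOR_BGR2HSV)
  m=((hsv[...,0]<8)|(hsv[...,0]>172))&(hsv[...,1]>170)&(hsv[...,2]>130)
  n,l,st,ce=cv2.connectedComponentsWithStats(m.astype(np.uint8))
  for i in range(1,n):
    if st[i,4]>20: c=st[i,:2]+(st[i,2:4]-1)/2;print(nme,st[i],ce[i],atz(nme,ce[i],.106),atz(nme,c,.106))
crop("scene",180,100,130,98,"c7.png",6)
E
```

```text
(array([0.0017, 0.0013, 0.4517]), array([ 0.0006,  0.001 , -0.001 ])) 0.06973018902129297
scene [180 268  14  11  48] [187.33333333 274.77083333] [0.36172427 0.2853363  0.106     ] [0.36735652 0.28557281 0.106     ]
top [365 222  17  16 156] [372.8525641  229.13461538] [ 0.40647078 -0.32049463  0.106     ] [ 0.40545065 -0.32088554  0.106     ]
```

View pics/c7.png

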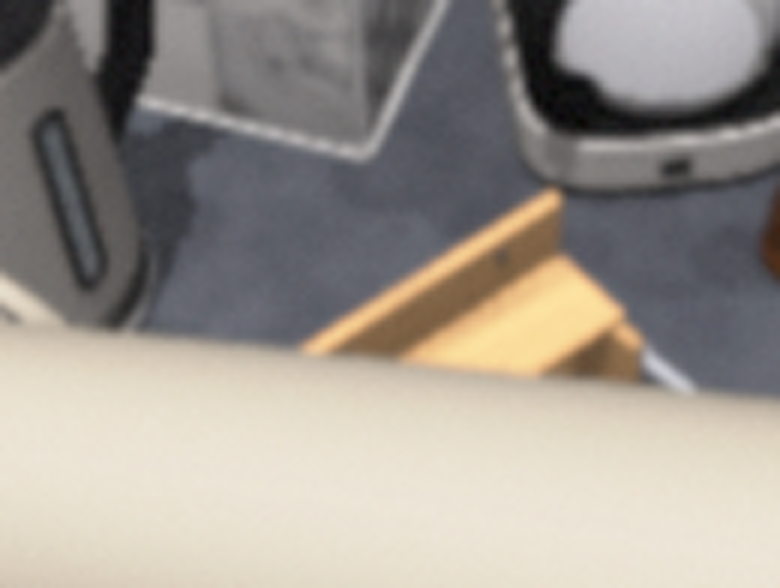

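The arm hides the left of the ledge here; I'll check jar placement numerically later. Descend on the left red jar and grasp.

drive_tool([
  [0,0,0.1,0,0,0],
  [0,0,0.2,0,0,0],
  [0,0,0.3,0,0,0],
  [0,0,0.39,0,0,0],
  [0,0,0.45,0,0,0],
])

```text
time: 15.17
ee_pos: [0.37, 0.2851, 0.0741]
eef_rot: [-0.109, 0.994, -0.001, -0.001]
ft_force: [-0.5, -0.2, -0.3]
width: 0.0696
grip_force: 0.0
```

drive_tool([
  [0,0,0,0,0,0],
  [0,0,0,0,0,0],
  [0,0,0,0,0,0],
  [0,0,0,0,0,0],
  [0,0,0,0,0,0],
], claw=1, force=30)

```text
time: 15.58
ee_pos: [0.3715, 0.2865, 0.0778]
eef_rot: [-0.109, 0.994, 0.001, 0.001]
ft_force: [-0.0, -0.4, 0.5]
width: 0.0443
grip_force: 9.4
```

drive_tool([
  [0,0,0,0,0,0],
  [0,0,0,0,0,0],
  [0,0,0,0,0,0],
  [0,0,0,0,0,0],
  [0,0,0,0,0,0],
], force=40)

```text
time: 16.0
ee_pos: [0.3716, 0.2865, 0.0777]
eef_rot: [-0.109, 0.994, 0.001, 0.001]
ft_force: [-0.7, -1.5, 6.6]
width: 0.0437
grip_force: 39.9
```

drive_tool([
  [0,0,-0.08,0,0,0],
  [0,0,-0.18,0,0,0],
  [0,0,-0.3,0,0,0],
  [0,0,-0.42,0,0,0],
  [0,0,-0.54,0,0,0],
])

```text
time: 16.42
ee_pos: [0.3704, 0.2856, 0.2405]
eef_rot: [-0.109, 0.994, 0.0, 0.0]
ft_force: [0.8, 1.8, -1.0]
width: 0.0436
grip_force: 39.9
```

```bash
python3 - <<'E'
from h import *
s=read_state();print(s["ee_pos"],torack(s["ee_pos"]))
print(inc(rk((28,5,245)),102.46)[:2],s["width"])
E
```

```text
[0.3703503  0.28561466 0.24045381] [-154.16143231  331.5706357   240.45380943]
(array([-0.6064, -1.089 , -0.0152]), array([0.0002, 0.0003, 0.0008])) 0.043554899223102767
```

drive_tool([
  [-0.04,-0.06,-0.01,0,0,0],
  [-0.1,-0.15,-0.02,0,0,0],
  [-0.16,-0.25,-0.03,0,0,0],
  [-0.22,-0.35,-0.03,0,0,0],
  [-0.28,-0.45,-0.03,0,0,0],
])

```text
time: 16.83
ee_pos: [0.4829, 0.171, 0.2481]
eef_rot: [-0.109, 0.994, 0.0, 0.001]
ft_force: [0.5, 0.0, -0.6]
width: 0.0439
grip_force: 39.9
```

drive_tool([
  [-0.06,-0.1,0,0,0,0],
  [-0.12,-0.21,0,0,0,0],
  [-0.18,-0.32,0,0,0,0],
  [-0.24,-0.43,0,0,0,0],
  [-0.29,-0.53,0,0,0,0],
])

```text
time: 17.25
ee_pos: [0.6023, 0.0339, 0.2475]
eef_rot: [-0.109, 0.994, -0.0, 0.0]
ft_force: [0.5, 0.2, -0.5]
width: 0.0435
grip_force: 40.0
```

drive_tool([
  [-0.02,-0.05,0,0,0,0],
  [-0.036,-0.1,0,0,0,0],
  [-0.036,-0.109,0,0,0,0],
  [-0.036,-0.109,0,0,0,0],
  [-0.036,-0.109,0,0,0,0],
])

```text
time: 17.67
ee_pos: [0.6184, 0.0072, 0.2475]
eef_rot: [-0.109, 0.994, 0.0, -0.0]
ft_force: [0.1, -0.6, 0.0]
width: 0.0435
grip_force: 40.0
```

```bash
python3 - <<'E'
from h import *
s=read_state();print(torack(s["ee_pos"]),s["width"],s["grip_force"],s["joint_positions"].round(2))
print(inc(rk((28,5,160)),102.46)[:2])
E
```

```text
[ 28.02856628   6.18127853 247.50691379] 0.04352938114009618 39.977193029480986 [-0.31  0.31  0.28  1.46 -0.09  1.39  1.77]
(array([ 0.    , -0.0041,  0.2917]), array([ 0.0007, -0.0003,  0.0015]))
```

drive_tool([
  [0,0,0.06,0,0,0],
  [0,0,0.12,0,0,0],
  [0,0,0.18,0,0,0],
  [0,0,0.23,0,0,0],
  [0,0,0.265,0,0,0],
])

```text
time: 18.08
ee_pos: [0.6179, 0.0083, 0.1666]
eef_rot: [-0.11, 0.994, 0.001, -0.001]
ft_force: [0.3, 0.8, -0.7]
width: 0.0435
grip_force: 40.0
```

drive_tool([
  [0,0,0.01,0,0,0],
  [0,0,0.018,0,0,0],
  [0,0,0.026,0,0,0],
  [0,0,0.032,0,0,0],
  [0,0,0.032,0,0,0],
])

```text
time: 18.5
ee_pos: [0.6191, 0.0064, 0.1587]
eef_rot: [-0.109, 0.994, 0.0, 0.0]
ft_force: [-0.4, -0.2, -0.7]
width: 0.0433
grip_force: 40.2
```

drive_tool([
  [0,0,0.001,0,0,0],
  [0,0,0.002,0,0,0],
  [0,0,0.003,0,0,0],
  [0,0,0.004,0,0,0],
  [0,0,0.004,0,0,0],
])

```text
time: 18.92
ee_pos: [0.6194, 0.0063, 0.1579]
eef_rot: [-0.109, 0.994, 0.0, 0.001]
ft_force: [-1.3, -0.8, 5.5]
width: 0.043
grip_force: 40.4
```

drive_tool([
  [0,0,-0.001,0,0,0],
  [0,0,-0.002,0,0,0],
  [0,0,-0.002,0,0,0],
  [0,0,-0.002,0,0,0],
  [0,0,-0.002,0,0,0],
])

```text
time: 19.33
ee_pos: [0.6191, 0.0063, 0.1579]
eef_rot: [-0.109, 0.994, -0.0, 0.0]
ft_force: [-0.4, -1.0, 4.8]
width: 0.0436
grip_force: 40.3
```

drive_tool([
  [0,0,0,0,0,0],
  [0,0,0,0,0,0],
  [0,0,0,0,0,0],
  [0,0,0,0,0,0],
  [0,0,0,0,0,0],
], claw=0.25)

```text
time: 19.75
ee_pos: [0.6185, 0.0055, 0.1578]
eef_rot: [-0.109, 0.994, -0.0, -0.0]
ft_force: [-4.1, -4.3, 6.0]
width: 0.0632
grip_force: 3.5
```

drive_tool([
  [0,0,0,0,0,0],
  [0,0,0,0,0,0],
  [0,0,0,0,0,0],
  [0,0,-0.01,0,0,0],
  [0,0,-0.02,0,0,0],
])

```text
time: 20.17
ee_pos: [0.6187, 0.0066, 0.1634]
eef_rot: [-0.109, 0.994, 0.0, -0.0]
ft_force: [0.5, 1.0, 0.6]
width: 0.0654
grip_force: 0.0
```

drive_tool([
  [0,0,-0.06,0,0,0],
  [0,0,-0.13,0,0,0],
  [0,0,-0.2,0,0,0],
  [0,0,-0.26,0,0,0],
  [0,0,-0.26,0,0,0],
])

```text
time: 20.58
ee_pos: [0.6205, 0.0069, 0.2458]
eef_rot: [-0.109, 0.994, 0.0, 0.003]
ft_force: [0.4, -0.4, 0.4]
width: 0.0653
grip_force: 0.0
```

```bash
cat >> h.py <<'E'
def reds():
 for nme in("scene","top"):
  im=camera(nme);hsv=cv2.cvtColor(im,cv2.COLOR_BGR2HSV)
  m=((hsv[...,0]<8)|(hsv[...,0]>172))&(hsv[...,1]>170)&(hsv[...,2]>130)
  n,l,st,ce=cv2.connectedComponentsWithStats(m.astype(np.uint8))
  for i in range(1,n):
    if st[i,4]>20:
     c=st[i,:2]+(st[i,2:4]-1)/2;print(nme,st[i],*[(z,atz(nme,c,z).round(3),torack(atz(nme,c,z)).round(0)) for z in(.106,.186)])
E
python3 - <<'E'
from h import *
s=read_state();print(torack(s["ee_pos"]),s["width"])
reds()
print(inc([.407,-.323,.25],102.46)[:2],inc([.407,-.323,.25],12.46)[:2])
E
```

```text
[ 29.99760893   5.42645436 245.82927044] 0.0653263195518736
scene [237 149  10   8  26] (0.106, array([ 0.669, -0.021,  0.106]), array([ 72., -33., 106.])) (0.186, array([0.612, 0.002, 0.186]), array([ 21.,   3., 186.]))
top [365 222  17  16 154] (0.106, array([ 0.405, -0.321,  0.106]), array([-251., -268.,  106.])) (0.186, array([ 0.399, -0.297,  0.186]), array([-251., -243.,  186.]))
(array([ 0.9289, -0.9197, -0.028 ]), array([0.0005, 0.0015, 0.0015])) (array([ 0.9289, -0.9197, -0.028 ]), array([-9.0000e-04,  1.6000e-03, -1.9985e+00]))
```

drive_tool([
  [0.06,-0.06,0,0,0,0.15],
  [0.15,-0.15,0,0,0,0.3],
  [0.24,-0.24,0,0,0,0.45],
  [0.33,-0.33,0,0,0,0.6],
  [0.42,-0.42,0,0,0,0.75],
], claw=0.25)

```text
time: 21.1
ee_pos: [0.5215, -0.1449, 0.2403]
eef_rot: [0.187, 0.982, 0.0, -0.001]
ft_force: [0.4, -0.9, -1.0]
width: 0.065
grip_force: 0.0
```

```bash
python3 - <<'E'
from h import *
s=read_state();print(s["joint_positions"].round(2))
reds()
print(inc([.405,-.321,.25],57.5)[:2])
E
```

```text
[-0.21  0.14  0.44  1.68 -0.06  1.34  1.43]
scene [234 148  13  12  83] (0.106, array([ 0.668, -0.015,  0.106]), array([ 71., -26., 106.])) (0.186, array([0.611, 0.008, 0.186]), array([ 21.,   9., 186.]))
scene [358 173  14  13 106] (0.106, array([ 0.403, -0.321,  0.106]), array([-253., -268.,  106.])) (0.186, array([ 0.368, -0.272,  0.186]), array([-276., -213.,  186.]))
top [252 139  16  16 135] (0.106, array([0.639, 0.007, 0.106]), array([ 48.,   1., 106.])) (0.186, array([0.617, 0.007, 0.186]), array([ 26.,   7., 186.]))
top [371 222  11  16  89] (0.106, array([ 0.406, -0.329,  0.106]), array([-252., -277.,  106.])) (0.186, array([ 0.4  , -0.305,  0.186]), array([-253., -251.,  186.]))
(array([ 0.1405, -0.6711, -0.0284]), array([-0.0021, -0.0011,  0.2327]))
```

drive_tool([
  [0.028,-0.134,0,0,0,0.06],
  [0.056,-0.268,0,0,0,0.12],
  [0.084,-0.4,0,0,0,0.18],
  [0.112,-0.536,0,0,0,0.233],
  [0.14,-0.671,0,0,0,0.233],
])

```text
time: 21.62
ee_pos: [0.4099, -0.3169, 0.2408]
eef_rot: [0.274, 0.962, 0.0, -0.0]
ft_force: [-0.1, -1.0, -0.0]
width: 0.065
grip_force: 0.0
```

drive_tool([
  [0,0,0,0,0,0],
  [0,0,0.05,0,0,0],
  [0,0,0.1,0,0,0],
  [0,0,0.1,0,0,0],
  [0,0,0.1,0,0,0],
])

```text
time: 22.03
ee_pos: [0.4108, -0.3155, 0.2107]
eef_rot: [0.273, 0.962, 0.0, -0.001]
ft_force: [0.2, -1.1, 1.0]
width: 0.0654
grip_force: 0.0
```

```bash
python3 - <<'E'
from h import *
s=read_state();print(s["joint_positions"].round(2),s["width"])
print(inc([.404,-.321,.0765],57.5)[:2])
E
```

```text
[ 0.    0.1   0.61  1.78 -0.06  1.28  1.64] 0.06544476406596185
(array([ 0.0086, -0.0276,  0.4475]), array([-0.0005, -0.0032,  0.0184]))
```

drive_tool([
  [0.009,-0.028,0,0,0,0],
  [0.009,-0.028,0.08,0,0,0],
  [0.009,-0.028,0.18,0,0,0],
  [0.009,-0.028,0.28,0,0,0],
  [0.009,-0.028,0.36,0,0,0],
])

```text
time: 22.45
ee_pos: [0.404, -0.3223, 0.1027]
eef_rot: [0.273, 0.962, 0.0, 0.0]
ft_force: [0.8, 0.3, -0.3]
width: 0.065
grip_force: 0.0
```

drive_tool([
  [0,0,0.03,0,0,0],
  [0,0,0.06,0,0,0],
  [0,0,0.087,0,0,0],
  [0,0,0.087,0,0,0],
  [0,0,0.087,0,0,0],
])

```text
time: 22.87
ee_pos: [0.4047, -0.3225, 0.0784]
eef_rot: [0.273, 0.962, -0.0, 0.0]
ft_force: [-0.4, -0.2, -0.4]
width: 0.0654
grip_force: 0.0
```

drive_tool([
  [0,0,0,0,0,0],
  [0,0,0,0,0,0],
  [0,0,0,0,0,0],
  [0,0,0,0,0,0],
  [0,0,0,0,0,0],
], claw=1, force=30)

```text
time: 23.28
ee_pos: [0.4045, -0.3222, 0.078]
eef_rot: [0.273, 0.962, -0.0, 0.0]
ft_force: [-0.4, -0.4, 2.1]
width: 0.0436
grip_force: 30.0
```

drive_tool([
  [0,0,0,0,0,0],
  [0,0,0,0,0,0],
  [0,0,0,0,0,0],
  [0,0,0,0,0,0],
  [0,0,0,0,0,0],
], force=40)

```text
time: 23.7
ee_pos: [0.4046, -0.3223, 0.0779]
eef_rot: [0.273, 0.962, -0.0, 0.0]
ft_force: [0.1, -0.1, 5.1]
width: 0.0436
grip_force: 39.9
```

drive_tool([
  [0,0,-0.08,0,0,0],
  [0,0,-0.18,0,0,0],
  [0,0,-0.3,0,0,0],
  [0,0,-0.43,0,0,0],
  [0,0,-0.56,0,0,0],
])

```text
time: 24.12
ee_pos: [0.4035, -0.3216, 0.2467]
eef_rot: [0.274, 0.962, 0.0, -0.001]
ft_force: [1.3, 0.1, -1.1]
width: 0.0433
grip_force: 39.9
```

```bash
python3 - <<'E'
from h import *
s=read_state();print(s["joint_positions"].round(2),s["width"],torack(s["ee_pos"]))
print(inc(rk((28,-75,247)),102.46)[:2])
E
```

```text
[-0.    0.07  0.62  1.74 -0.04  1.35  1.64] 0.04331563144687476 [-252.78164715 -268.54706134  246.71044213]
(array([-0.2211,  1.115 , -0.0015]), array([ 6.000e-04, -2.000e-03, -9.825e-01]))
```

drive_tool([
  [-0.015,0.08,0,0,0,-0.1],
  [-0.04,0.19,0,0,0,-0.25],
  [-0.063,0.31,0,0,0,-0.4],
  [-0.087,0.43,0,0,0,-0.55],
  [-0.11,0.55,0,0,0,-0.7],
])

```text
time: 24.53
ee_pos: [0.5198, -0.1975, 0.2451]
eef_rot: [-0.001, 1.0, 0.0, -0.0]
ft_force: [1.0, -0.5, -0.8]
width: 0.0438
grip_force: 39.9
```

```bash
python3 - <<'E'
from h import *
s=read_state();print(s["joint_positions"].round(2),s["width"],torack(s["ee_pos"]))
print(inc(rk((28,-75,247)),102.46)[:2])
E
```

```text
[-0.13  0.17  0.47  1.64 -0.08  1.36  1.92] 0.043779685692332586 [-112.41953476 -172.39952641  245.11914868]
(array([-0.3877,  0.4174, -0.0063]), array([ 0.0009, -0.0009, -0.2749]))
```

drive_tool([
  [-0.08,0.08,-0.006,0,0,-0.1],
  [-0.16,0.17,-0.006,0,0,-0.2],
  [-0.24,0.26,-0.006,0,0,-0.275],
  [-0.32,0.34,-0.006,0,0,-0.275],
  [-0.38,0.41,-0.006,0,0,-0.275],
])

```text
time: 24.95
ee_pos: [0.6348, -0.0738, 0.2463]
eef_rot: [-0.107, 0.994, 0.001, -0.001]
ft_force: [0.4, -0.1, -0.3]
width: 0.0434
grip_force: 39.9
```

drive_tool([
  [0,0,0,0,0,0],
  [0,0,0,0,0,0],
  [0,0,0,0,0,0],
  [0,0,0,0,0,0],
  [0,0,0,0,0,0],
])

```text
time: 25.37
ee_pos: [0.6331, -0.0779, 0.2476]
eef_rot: [-0.105, 0.994, -0.0, 0.0]
ft_force: [0.1, 1.2, -1.0]
width: 0.0436
grip_force: 39.9
```

```bash
python3 - <<'E'
from h import *
s=read_state();print(s["joint_positions"].round(2),s["width"],torack(s["ee_pos"]))
print(inc(rk((28,-75,160)),102.46)[:2])
E
```

```text
[-0.23  0.36  0.38  1.41 -0.13  1.4   1.93] 0.04355086128728091 [ 24.03942288 -80.04173104 247.6249609 ]
(array([-0.0131,  0.0169,  0.2921]), array([-0.0001,  0.0001, -0.0096]))
```

drive_tool([
  [-0.013,0,0.06,0,0,-0.009],
  [-0.013,0,0.12,0,0,-0.009],
  [-0.013,0,0.18,0,0,-0.009],
  [-0.013,0,0.23,0,0,-0.009],
  [-0.013,0,0.265,0,0,-0.009],
])

```text
time: 25.78
ee_pos: [0.6366, -0.0764, 0.1666]
eef_rot: [-0.109, 0.994, 0.0, -0.001]
ft_force: [0.7, 0.1, -1.2]
width: 0.0435
grip_force: 39.9
```

drive_tool([
  [0,0,0.01,0,0,0],
  [0,0,0.018,0,0,0],
  [0,0,0.026,0,0,0],
  [0,0,0.031,0,0,0],
  [0,0,0.031,0,0,0],
])

```text
time: 26.2
ee_pos: [0.6377, -0.0758, 0.1591]
eef_rot: [-0.109, 0.994, 0.0, 0.0]
ft_force: [-0.4, 0.0, 0.1]
width: 0.0435
grip_force: 39.9
```

drive_tool([
  [0,0,0.001,0,0,0],
  [0,0,0.002,0,0,0],
  [0,0,0.003,0,0,0],
  [0,0,0.004,0,0,0],
  [0,0,0.004,0,0,0],
])

```text
time: 26.62
ee_pos: [0.6379, -0.0757, 0.1581]
eef_rot: [-0.109, 0.994, 0.0, 0.001]
ft_force: [0.3, -0.3, 3.5]
width: 0.0437
grip_force: 39.9
```

drive_tool([
  [0,0,-0.001,0,0,0],
  [0,0,-0.001,0,0,0],
  [0,0,-0.001,0,0,0],
  [0,0,-0.001,0,0,0],
  [0,0,-0.001,0,0,0],
], claw=0.4)

```text
time: 27.03
ee_pos: [0.6374, -0.0757, 0.1575]
eef_rot: [-0.109, 0.994, 0.0, -0.0]
ft_force: [1.3, 0.1, 0.4]
width: 0.052
grip_force: 0.0
```

drive_tool([
  [0,0,0,0,0,0],
  [0,0,0,0,0,0],
  [0,0,0,0,0,0],
  [0,0,0,0,0,0],
  [0,0,0,0,0,0],
], claw=0.25)

```text
time: 27.45
ee_pos: [0.6375, -0.0758, 0.1577]
eef_rot: [-0.109, 0.994, 0.0, -0.0]
ft_force: [0.4, -1.6, -0.7]
width: 0.0648
grip_force: 0.0
```

drive_tool([
  [0,0,-0.02,0,0,0],
  [0,0,-0.06,0,0,0],
  [0,0,-0.12,0,0,0],
  [0,0,-0.2,0,0,0],
  [0,0,-0.28,0,0,0],
])

```text
time: 27.87
ee_pos: [0.6374, -0.0758, 0.2437]
eef_rot: [-0.109, 0.994, -0.0, 0.0]
ft_force: [0.4, -0.7, -0.3]
width: 0.0651
grip_force: 0.0
```

drive_tool([
  [0.07,0,0,0,0,0],
  [0.17,0,0,0,0,0],
  [0.28,0,0,0,0,0],
  [0.4,0,0,0,0,0],
  [0.5,0,0,0,0,0],
], claw=1)

```text
time: 28.28
ee_pos: [0.4893, -0.1091, 0.2428]
eef_rot: [-0.109, 0.994, 0.0, 0.001]
ft_force: [-1.2, -0.0, -0.4]
width: 0.0398
grip_force: 0.0
```

```bash
python3 - <<'E'
from h import *
s=read_state();print(s["joint_positions"].round(2),s["width"],torack(s["ee_pos"]))
reds()
print(inc(rk((-135,0,100)),102.46)[:2])
a=camera("scene")[100:230,180:320];b=camera("top")[115:225,190:330]
cv2.imwrite("pics/c8.png",cv2.resize(np.vstack([a,b]),None,fx=2.5,fy=2.5,interpolation=cv2.INTER_CUBIC))
E
```

```text
[-0.25  0.03  0.39  1.77 -0.01  1.34  1.93] 0.03978208733157039 [-123.17426239  -79.54543236  242.76860951]
scene [254 132   9  14  73] (0.106, array([ 0.698, -0.096,  0.106]), array([  83., -112.,  106.])) (0.186, array([ 0.638, -0.066,  0.186]), array([ 32., -70., 186.]))
scene [234 148  13  12  82] (0.106, array([ 0.668, -0.015,  0.106]), array([ 71., -26., 106.])) (0.186, array([0.611, 0.008, 0.186]), array([ 21.,   9., 186.]))
top [282 132  17  17 158] (0.106, array([ 0.662, -0.083,  0.106]), array([ 51., -91., 106.])) (0.186, array([ 0.637, -0.076,  0.186]), array([ 29., -79., 186.]))
top [252 139  16  16 137] (0.106, array([0.639, 0.007, 0.106]), array([ 48.,   1., 106.])) (0.186, array([0.617, 0.007, 0.186]), array([ 26.,   7., 186.]))
(array([0.0357, 0.2679, 0.4785]), array([ 0.001 ,  0.0022, -0.0027]))
```

View pics/c8.png

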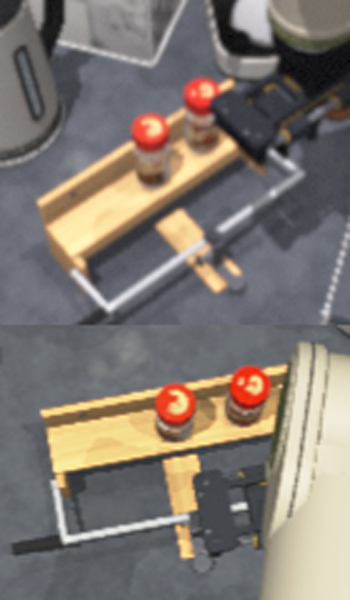

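The picture shows the two red jars upright at the middle and right, and the bar still hooked. The black-capped jar is missing from the left of the ledge, so it must have fallen. I'm out of picture views, so I'll find it with image code.

```bash
python3 - <<'E'
from h import *
for n in("top","scene"):
    im=camera(n);ref=cv2.resize(cv2.imread(f"pics/{n}0.png"),(512,384),interpolation=cv2.INTER_AREA)
    cv2.imwrite(f"pics/now_{n}.png",im)
    hsv=cv2.cvtColor(im,cv2.COLOR_BGR2HSV)
    m=((hsv[...,0]>45)&(hsv[...,0]<90)&(hsv[...,1]>70)&(hsv[...,2]>40)).astype(np.uint8)
    k,l,st,ce=cv2.connectedComponentsWithStats(m)
    for i in range(1,k):
        if st[i,4]>4: print(n,"green",st[i],ce[i].round(1),atz(n,ce[i],0.02).round(3),torack(atz(n,ce[i],.02)).round(0))
    d=(cv2.absdiff(im,ref).max(2)>45).astype(np.uint8)
    k,l,st,ce=cv2.connectedComponentsWithStats(cv2.morphologyEx(d,cv2.MORPH_OPEN,np.ones((3,3))))
    for i in range(1,k):
        if st[i,4]>25: print(n,"diff",st[i],ce[i].round(0),atz(n,ce[i],0.02).round(3))
E
```

```text
top green [142 171  13   5  38] [147.4 172.3] [0.57  0.353 0.02 ] [ 55. 354.  20.]
top green [147 177   4   3   9] [148.6 177.7] [0.553 0.348 0.02 ] [ 38. 353.  20.]
top green [144 181  12   7  46] [149.6 184.5] [0.532 0.344 0.02 ] [ 16. 353.  20.]
top green [386 218  28  18 392] [399.8 226.4] [ 0.424 -0.428  0.02 ] [-256. -377.   20.]
top diff [  208   122   161   186 10335] [324. 198.] [ 0.505 -0.197  0.02 ]
top diff [136 158   5   9  34] [138. 162.] [0.603 0.384 0.02 ]
top diff [141 165  14  21 224] [148. 174.] [0.563 0.352 0.02 ]
top diff [187 165  19   7  89] [196. 168.] [0.588 0.203 0.02 ]
top diff [266 173   8  18 106] [269. 182.] [ 0.552 -0.028  0.02 ]
top diff [195 181  26  26 164] [209. 198.] [0.494 0.159 0.02 ]
top diff [145 187  10   5  39] [149. 189.] [0.518 0.343 0.02 ]
top diff [248 191  15   5  46] [255. 193.] [0.514 0.016 0.02 ]
top diff [271 193   7  14  64] [274. 200.] [ 0.492 -0.042  0.02 ]
top diff [227 195  15   5  45] [234. 197.] [0.5   0.081 0.02 ]
top diff [365 221  18  17 243] [373. 229.] [ 0.413 -0.347  0.02 ]
top diff [151 228  17  16 222] [159. 235.] [0.3
[... 3896 characters left out ...]
. 331.] [0.233 0.322 0.02 ]
scene diff [400 328  35  20 273] [419. 337.] [-0.057 -0.21   0.02 ]
scene diff [  29  342  142   42 2303] [ 98. 365.] [0.263 0.599 0.02 ]
scene diff [329 349  14  14  95] [335. 356.] [0.01 0.02 0.02]
scene diff [376 358  21   7 105] [385. 361.] [-0.063 -0.092  0.02 ]
scene diff [386 359  26  17 191] [401. 367.] [-0.098 -0.12   0.02 ]
scene diff [343 361  19  19 190] [352. 371.] [-0.042  0.002  0.02 ]
scene diff [381 365  12   6  52] [386. 367.] [-0.079 -0.085  0.02 ]
scene diff [335 367   9  13  74] [338. 373.] [-0.03   0.035  0.02 ]
scene diff [ 12 369   8  12  39] [ 15. 375.] [0.33  0.829 0.02 ]
scene diff [317 380   8   4  27] [321. 382.] [-0.027  0.087  0.02 ]
```

```bash
python3 - <<'E'
from h import *
for n,(u0,u1,v0,v1) in{"top":(130,172,155,204),"scene":(132,182,208,262)}.items():
    im=cv2.imread(f"pics/now_{n}.png");h=cv2.cvtColor(im,cv2.COLOR_BGR2HSV)
    print(n,u0,v0)
    for v in range(v0,v1):
        r=""
        for u in range(u0,u1):
            H,S,V=map(int,h[v,u])
            r+= "Y" if 20<H<35 and S>120 else "g" if 35<H<95 and S>45 else "#" if V<45 else "+" if V<75 else "." if V<115 else "o" if V<150 else "O"
        print(v,r)
E
```

```text
top 130 155
155 YYY...oooooooooooooooo............ooooooo.
156 ......ooooooooooooooooo...........oooooooo
157 ......oooooooooo..ooooo............oo..ooo
158 ......ooooooooo............o........o..ooo
159 ......ooooo..++++++++++............oooooo.
160 ......oooo.+++++++++###+.+.........oooo.o.
161 ......oooo.++++++++++##+...........ooooo.o
162 ......oooo..+++++++++##++...........oooooo
163 ....oo..oo.++++++++#+###+............ooooo
164 ...o....oo+++++.......+#+...............oo
165 ....oooo..+++..oOOOOOO.++.................
166 ooo........+.OOOOOOOOOo.+.................
167 oo.o........oOOOOOOOOOOo.+................
168 oo..........OOOOOOOOOOOO..................
169 oo.........oOOOOOOOOOOOO.................o
170 oo.........oOOOOOOOgggOo................oo
171 o..........oOOggggggggggg+................
172 ...........oggggggggggggg.................
173 o...........ggggggggggggg.....o...........
174 o...........ggggggOOOOOYg.....oo..........
175 .o..........ggOOOOOOOOOOo.....oo..........
176 oo..........gOOOOgOOgOOOO..........o......
177 oo..........oOOOOgggggOOOo................
178 oo.
[... 3498 characters left out ...]
ooooooo..oOOOOoo.oooo....ooooooooooooooo
250 ooooooooooooooooo..ooOOoo.ooooo...oooooooooooooooo
251 ooooooooooooooooo....oooo.oooo...ooooooooooooooooo
252 ooooooooooooooo..oo...oooooo.ooooooooooooooooooooo
253 oooooooooooooooooooo....o.....oooooooooooooooooooo
254 ooooooooooooooooooooo..o..o.oooooooooooooooooooooo
255 oooooooooooooooooooooooooooooooooooooooooooooooooo
256 oooooooooooooooooooooooooooooooooooooooooooooooooo
257 oooooooooooooooooooooooooooooooooooooooooooooooooo
258 oooooooooooooooooooooooooooooooooooooooooooooooooo
259 oooooooooooooooooooooooooooooooooooooooooooooooooo
260 oooooooooooooooooooooooooooooooooooooooooooooooooo
261 oooooooooooooooooooooooooooooooooooooooooooooooooo
```

```bash
python3 - <<'E'
from h import *
c=atz("top",(146,158.5),.02);b=atz("top",(151.2,191.5),.02)
print(c,b,np.linalg.norm(c-b)); d=(c-b)/np.linalg.norm(c-b);ang=np.degrees(np.arctan2(d[1],d[0]));print(d,ang)
g=c-d*.105*.0+0; mid=(b+c)/2; base=mid-d*.0525; G=base+d*.060;print("G",G)
# scene check: project base & cap edge points
for t in(0,.085,.105): print(proj("scene",base+d*t),proj("top",base+d*t))
print(inc([G[0],G[1],.15],ang+90)[:2], read_state()["joint_positions"].round(2))
for t in ([.45,.2,.25],): print(inc(t,ang+90)[:2])
E
```

```text
[0.61412324 0.36046684 0.02      ] [0.50992809 0.33708751 0.02      ] 0.10678587407638006
[0.97573909 0.21893657 0.        ] 12.646580059931198
G [0.56934371 0.3504192  0.02      ]
[[158.84173064 248.7420094 ]] [[151.15622317 191.22047257]]
[[144.98995789 229.1715752 ]] [[147.01199988 164.89051177]]
[[141.87402426 224.74277012]] [[146.04320028 158.77248898]]
(array([-0.584 ,  1.435 ,  0.3087]), array([-0.0002,  0.0016, -0.0015])) [-0.25  0.04  0.39  1.77 -0.02  1.34  1.93]
(array([-0.0869,  1.0323, -0.0252]), array([-0.0002,  0.0016, -0.0015]))
```

drive_tool([
  [0,0.07,0,0,0,0],
  [0,0.18,0,0,0,0],
  [0,0.3,0,0,0,0],
  [0,0.43,0,0,0,0],
  [0,0.55,0,0,0,0],
], claw=0.3)

```text
time: 29.0
ee_pos: [0.4553, 0.0552, 0.2419]
eef_rot: [-0.11, 0.994, -0.0, 0.0]
ft_force: [1.3, 0.1, -0.2]
width: 0.0414
grip_force: 0.0
```

drive_tool([
  [-0.04,0.12,0,0,0,0],
  [-0.08,0.24,0,0,0,0],
  [-0.12,0.36,0,0,0,0],
  [-0.16,0.48,0,0,0,0],
  [-0.2,0.6,0,0,0,0],
])

```text
time: 29.42
ee_pos: [0.4751, 0.2443, 0.2416]
eef_rot: [-0.11, 0.994, 0.0, -0.0]
ft_force: [1.8, 0.2, 0.8]
width: 0.0602
grip_force: 0.0
```

drive_tool([
  [-0.1,0.07,0,0,0,0],
  [-0.2,0.14,0,0,0,0],
  [-0.3,0.21,0.05,0,0,0],
  [-0.38,0.285,0.1,0,0,0],
  [-0.38,0.285,0.15,0,0,0],
])

```text
time: 29.83
ee_pos: [0.5684, 0.3558, 0.1929]
eef_rot: [-0.112, 0.994, 0.001, -0.001]
ft_force: [-0.5, 0.3, -0.6]
width: 0.0612
grip_force: 0.0
```

```bash
python3 - <<'E'
from h import *
s=read_state();print(s["joint_positions"].round(2),s["width"],s["ee_pos"])
print(inc([.5693,.3504,.008],102.6)[:2])
E
```

```text
[-0.65  0.45  0.03  1.37 -0.02  1.33  1.18] 0.06123086000975665 [0.5684027  0.35582308 0.19293359]
(array([-4.000e-04, -1.910e-02,  6.164e-01]), array([ 0.0017, -0.003 ,  0.0046]))
```

drive_tool([
  [0,0,0,0,0,0],
  [0,0,0.1,0,0,0],
  [0,0,0.2,0,0,0],
  [0,0,0.32,0,0,0],
  [0,0,0.42,0,0,0],
])

```text
time: 30.25
ee_pos: [0.5676, 0.3493, 0.0699]
eef_rot: [-0.109, 0.994, 0.0, 0.0]
ft_force: [0.0, 0.8, -0.7]
width: 0.0608
grip_force: 0.0
```

drive_tool([
  [0,0,0.04,0,0,0],
  [0,0,0.08,0,0,0],
  [0,0,0.1,0,0,0],
  [0,0,0.1,0,0,0],
  [0,0,0.1,0,0,0],
])

```text
time: 30.67
ee_pos: [0.5683, 0.3502, 0.0424]
eef_rot: [-0.109, 0.994, 0.001, 0.001]
ft_force: [0.5, -0.7, 0.3]
width: 0.0612
grip_force: 0.0
```

```bash
python3 - <<'E'
from h import *
s=read_state();print(s["width"],s["ee_pos"],s["ft_force"])
print(inc([.5693,.3504,.009],102.6)[:2])
E
```

```text
0.06118762845412266 [0.56831199 0.3501972  0.04236395] [ 0.45510188 -0.66742249  0.30820436]
(array([-0.0031, -0.0002,  0.1112]), array([ 0.0011,  0.0025, -0.0014]))
```

drive_tool([
  [0,0,0.03,0,0,0],
  [0,0,0.06,0,0,0],
  [0,0,0.085,0,0,0],
  [0,0,0.1,0,0,0],
  [0,0,0.108,0,0,0],
])

```text
time: 31.08
ee_pos: [0.5669, 0.3494, 0.0071]
eef_rot: [-0.109, 0.994, -0.0, -0.001]
ft_force: [-0.1, -0.8, -0.4]
width: 0.0607
grip_force: 0.0
```

drive_tool([
  [0,0,0,0,0,0],
  [0,0,0,0,0,0],
  [0,0,0,0,0,0],
  [0,0,0,0,0,0],
  [0,0,0,0,0,0],
], claw=1, force=40)

```text
time: 31.5
ee_pos: [0.5677, 0.3499, 0.0088]
eef_rot: [-0.109, 0.994, 0.0, 0.0]
ft_force: [0.1, -0.5, 0.7]
width: 0.0393
grip_force: 40.0
```

drive_tool([
  [0,0,0,0,0,0],
  [0,0,0,0,0,0],
  [0,0,0,0,0,0],
  [0,0,0,0,0,0],
  [0,0,0,0,0,0],
])

```text
time: 31.92
ee_pos: [0.5677, 0.3498, 0.0087]
eef_rot: [-0.109, 0.994, 0.0, 0.0]
ft_force: [-0.2, -1.2, 3.8]
width: 0.0393
grip_force: 40.0
```

drive_tool([
  [0,0,-0.1,0,0,0],
  [0,0,-0.22,0,0,0],
  [0,0,-0.35,0,0,0],
  [0,0,-0.48,0,0,0],
  [0,0,-0.6,0,0,0],
])

```text
time: 32.33
ee_pos: [0.5671, 0.3495, 0.1902]
eef_rot: [-0.109, 0.994, 0.0, -0.0]
ft_force: [-0.4, 0.5, -1.7]
width: 0.0395
grip_force: 40.0
```

drive_tool([
  [0,0,-0.05,0,-0.15,0],
  [0,0,-0.1,0,-0.3,0],
  [0,0,-0.15,0,-0.45,0],
  [0,0,-0.2,0,-0.6,0],
  [0,0,-0.25,0,-0.75,0],
])

```text
time: 32.75
ee_pos: [0.5668, 0.3501, 0.2645]
eef_rot: [-0.105, 0.95, 0.033, 0.291]
ft_force: [0.5, -1.9, -1.2]
width: 0.0392
grip_force: 40.0
```

drive_tool([
  [0,0,0,0,-0.15,0],
  [0,0,0,0,-0.3,0],
  [0,0,0,0,-0.45,0],
  [0,0,0,0,-0.6,0],
  [0,0,0,0,-0.75,0],
])

```text
time: 33.17
ee_pos: [0.5689, 0.3455, 0.2621]
eef_rot: [-0.091, 0.873, 0.044, 0.477]
ft_force: [0.7, -0.5, -2.3]
width: 0.0396
grip_force: 40.0
```

```bash
python3 - <<'E'
from h import *
s=read_state();print(s["width"],s["ee_pos"],s["joint_positions"].round(2));z=R.from_quat(s["eef_rot"]).as_matrix();print(z.round(3),np.degrees(np.arcsin(-z[2,2])))
E
```

```text
0.039637924015734204 [0.56890925 0.34553838 0.26205251] [-0.85 -0.04 -0.06  2.16  1.33  0.6  -0.14]
[[-0.528 -0.201  0.825]
 [-0.117  0.979  0.164]
 [-0.841 -0.01  -0.541]] 32.73532877592159
```

drive_tool([
  [0,0,0,0,0,0],
  [0,0,0,0,0,0],
  [0,0,0,0,0,0],
  [0,0,0,0,0,0],
  [0,0,0,0,0,0],
])

```text
time: 33.58
ee_pos: [0.5703, 0.3453, 0.263]
eef_rot: [-0.09, 0.874, 0.043, 0.476]
ft_force: [-1.1, 0.0, -1.5]
width: 0.0397
grip_force: 40.0
```

drive_tool([
  [0,0,0,0,-0.1,0],
  [0,0,0,0,-0.2,0],
  [0,0,0,0,-0.3,0],
  [0,0,0,0,-0.4,0],
  [0,0,0,0,-0.5,0],
])

```text
time: 34.0
ee_pos: [0.5696, 0.346, 0.2634]
eef_rot: [-0.08, 0.763, 0.061, 0.639]
ft_force: [0.6, -0.5, -2.7]
width: 0.0396
grip_force: 40.0
```

drive_tool([
  [0,0,0,0,0,0],
  [0,0,0,0,0,0],
  [0,0,0,0,0,0],
  [0,0,0,0,0,0],
  [0,0,0,0,0,0],
])

```text
time: 34.42
ee_pos: [0.5704, 0.3454, 0.2639]
eef_rot: [-0.08, 0.764, 0.06, 0.638]
ft_force: [1.5, 0.4, -1.8]
width: 0.0399
grip_force: 40.0
```

```bash
python3 - <<'E'
from h import *
s=read_state();print(s["width"],s["ee_pos"],s["joint_positions"].round(2));z=R.from_quat(s["eef_rot"]).as_matrix();print(z.round(3),np.degrees(np.arcsin(-z[2,2])))
E
```

```text
0.039855366338257044 [0.57039089 0.34538559 0.26394358] [-0.89  0.11 -0.11  2.34  2.1   0.97 -0.96]
[[-0.174 -0.198  0.964]
 [-0.045  0.98   0.193]
 [-0.984 -0.01  -0.18 ]] 10.356327755606372
```

drive_tool([
  [0,-0.06,0,0,-0.05,0],
  [0,-0.14,0,0,-0.1,0],
  [0,-0.22,0,0,-0.15,0],
  [0,-0.3,0,0,-0.2,0],
  [0,-0.38,0,0,-0.23,0],
])

```text
time: 34.83
ee_pos: [0.5802, 0.2995, 0.2173]
eef_rot: [-0.128, 0.739, 0.029, 0.661]
ft_force: [-0.1, 0.1, -2.9]
width: 0.0394
grip_force: 40.0
```

drive_tool([
  [0,-0.08,0,0,0,0],
  [0,-0.16,0,0,0,0],
  [0,-0.24,0,0,0,0],
  [0,-0.32,0,0,0,0],
  [0,-0.38,0,0,0,0],
])

```text
time: 35.25
ee_pos: [0.5753, 0.2906, 0.1446]
eef_rot: [-0.178, 0.755, 0.016, 0.631]
ft_force: [-0.7, 0.9, -4.5]
width: 0.0394
grip_force: 40.0
```

drive_tool([
  [0,0,0,0,0,0],
  [0,0,0,0,0,0],
  [0,0,0,0,0,0],
  [0,0,0,0,0,0],
  [0,0,0,0,0,0],
])

```text
time: 35.67
ee_pos: [0.5743, 0.293, 0.1462]
eef_rot: [-0.18, 0.753, 0.017, 0.633]
ft_force: [-0.5, 0.3, -0.8]
width: 0.0394
grip_force: 40.0
```

```bash
cat >> h.py <<'E'
def st():
    s=read_state();M=R.from_quat(s["eef_rot"]).as_matrix()
    print("rack",torack(s["ee_pos"]).round(1),"w",s["width"].round(4),"F",s["ft_force"].round(1),"q",s["joint_positions"].round(2),"below horiz",np.degrees(np.arcsin(-M[2,2])).round(1),"yaw",np.degrees(np.arctan2(M[1,2],M[0,2])).round(1),"roll",M[2,1].round(3));return s,M
E
python3 -c "from h import *;s,M=st();print(M.round(3))"
```

```text
Traceback (most recent call last):
  File "h.py", line 44, in st
    print("rack",torack(s["ee_pos"]).round(1),"w",s["width"].round(4),"F",s["ft_force"].round(1),"q",s["joint_positions"].round(2),"below horiz",np.degrees(np.arcsin(-M[2,2])).round(1),"yaw",np.degrees(np.arctan2(M[1,2],M[0,2])).round(1),"roll",M[2,1].round(3));return s,M
                                                  ^^^^^^^^^^^^^^^^
AttributeError: 'float' object has no attribute 'round'
```

drive_tool([
  [-0.05,0.05,-0.03,0,0.1,0],
  [-0.1,0.1,-0.06,0,0.25,0],
  [-0.15,0.15,-0.1,0,0.4,0],
  [-0.2,0.2,-0.13,0,0.55,0],
  [-0.25,0.25,-0.16,0,0.7,0],
])

```text
time: 36.08
ee_pos: [0.533, 0.3477, 0.1973]
eef_rot: [-0.177, 0.854, -0.028, 0.489]
ft_force: [1.5, -1.6, -2.3]
width: 0.0393
grip_force: 40.0
```

drive_tool([
  [0,0,0,0,0,0],
  [0,0,0,0,0,0],
  [0,0,0,0,0,0],
  [0,0,0,0,0,0],
  [0,0,0,0,0,0],
])

```text
time: 36.5
ee_pos: [0.5349, 0.3443, 0.1936]
eef_rot: [-0.176, 0.854, -0.029, 0.488]
ft_force: [-0.8, -0.4, -1.7]
width: 0.0393
grip_force: 40.0
```

```bash
sed -i 's/s\["width"\].round(4)/round(s["width"],4)/' h.py
python3 - <<'E'
from h import *
s,M=st();print(s["ee_pos"],M.round(3));print(inc([.42,.33,.25],102.6)[:2])
E
```

```text
rack [ 19.2 353.4 193.6] w 0.0393 F [-0.8 -0.4 -1.7] q [ 0.33  0.33 -1.42  2.22  1.71  0.98 -0.2 ] below horiz 31.4 yaw 8.3 roll -0.22
[0.53491573 0.344273   0.19361131] [[-0.461 -0.273  0.844]
 [-0.328  0.937  0.123]
 [-0.824 -0.22  -0.522]]
(array([ 0.0374,  0.0184, -0.4273]), array([-0.2183,  1.2847,  0.2159]))
```

drive_tool([
  [0.004,0.002,-0.06,-0.025,0.13,0.025],
  [0.008,0.004,-0.12,-0.05,0.26,0.05],
  [0.012,0.006,-0.18,-0.075,0.39,0.075],
  [0.016,0.008,-0.24,-0.1,0.52,0.1],
  [0.02,0.01,-0.3,-0.12,0.65,0.12],
])

```text
time: 36.92
ee_pos: [0.4885, 0.3151, 0.2079]
eef_rot: [-0.158, 0.917, -0.053, 0.362]
ft_force: [0.2, -0.9, -2.3]
width: 0.0393
grip_force: 40.0
```

drive_tool([
  [0,0,0,0,0,0],
  [0,0,0,0,0,0],
  [0,0,0,0,0,0],
  [0,0,0,0,0,0],
  [0,0,0,0,0,0],
])

```text
time: 37.33
ee_pos: [0.489, 0.3161, 0.2078]
eef_rot: [-0.159, 0.917, -0.052, 0.363]
ft_force: [-0.1, 0.1, -2.0]
width: 0.0392
grip_force: 40.0
```

```bash
python3 - <<'E'
from h import *
s,M=st();print(s["ee_pos"]);print(inc([.42,.33,.25],102.6)[:2])
E
```

```text
rack [-31.8 335.8 207.8] w 0.0392 F [-0.1  0.1 -2. ] q [ 0.45 -0.08 -1.37  2.11  0.8   0.71  0.44] below horiz 47.0 yaw 1.7 roll -0.212
[0.48896211 0.31610616 0.20776835]
(array([ 0.051 ,  0.0723, -0.2588]), array([-0.2395,  0.9262,  0.1507]))
```

drive_tool([
  [0.01,0.015,-0.05,-0.035,0.14,0.023],
  [0.02,0.03,-0.1,-0.07,0.28,0.046],
  [0.03,0.045,-0.15,-0.1,0.41,0.068],
  [0.04,0.06,-0.2,-0.14,0.54,0.09],
  [0.05,0.072,-0.25,-0.17,0.66,0.11],
])

```text
time: 37.75
ee_pos: [0.422, 0.3303, 0.2499]
eef_rot: [-0.124, 0.987, -0.015, 0.105]
ft_force: [0.7, 0.6, -1.9]
width: 0.0393
grip_force: 40.0
```

drive_tool([
  [0,0,0,0,0,0],
  [0,0,0,0,0,0],
  [0,0,0,0,0,0],
  [0,0,0,0,0,0],
  [0,0,0,0,0,0],
])

```text
time: 38.17
ee_pos: [0.4216, 0.3301, 0.2487]
eef_rot: [-0.125, 0.986, -0.016, 0.108]
ft_force: [1.1, -0.4, -2.0]
width: 0.0395
grip_force: 40.0
```

```bash
python3 - <<'E'
from h import *
s,M=st();print(s["ee_pos"]);print(inc([.42,.33,.2],102.6)[:2])
E
```

```text
rack [-94.5 363.9 248.7] w 0.0395 F [ 1.1 -0.4 -2. ] q [ 0.34  0.12 -1.26  1.76  0.31  1.23  0.83] below horiz 77.4 yaw -1.2 roll -0.059
[0.42164807 0.3300936  0.2486848 ]
(array([0.0392, 0.0106, 0.1572]), array([-0.0711,  0.2697,  0.0412]))
```

drive_tool([
  [0.01,0.003,0.04,-0.02,0.07,0.01],
  [0.02,0.006,0.08,-0.04,0.14,0.02],
  [0.03,0.009,0.12,-0.06,0.21,0.03],
  [0.039,0.011,0.157,-0.071,0.27,0.041],
  [0.039,0.011,0.157,-0.071,0.27,0.041],
])

```text
time: 38.58
ee_pos: [0.4211, 0.3288, 0.1981]
eef_rot: [-0.108, 0.994, 0.0, -0.003]
ft_force: [0.8, -0.7, -1.8]
width: 0.0392
grip_force: 40.0
```

drive_tool([
  [0,0,0,0,0,0],
  [0,0,0.1,0,0,0],
  [0,0,0.2,0,0,0],
  [0,0,0.3,0,0,0],
  [0,0,0.4,0,0,0],
])

```text
time: 39.0
ee_pos: [0.4203, 0.3313, 0.0811]
eef_rot: [-0.11, 0.994, 0.001, 0.002]
ft_force: [1.1, -0.8, -1.4]
width: 0.0391
grip_force: 40.0
```

drive_tool([
  [0,0,0,0,0,0],
  [0,0,0,0,0,0],
  [0,0,0,0,0,0],
  [0,0,0,0,0,0],
  [0,0,0,0,0,0],
])

```text
time: 39.42
ee_pos: [0.421, 0.3316, 0.0827]
eef_rot: [-0.109, 0.994, 0.002, 0.001]
ft_force: [0.4, 0.4, -2.0]
width: 0.0393
grip_force: 40.0
```

```bash
python3 - <<'E'
from h import *
s,M=st();print(s["ee_pos"]);print(inc([.42,.33,.01],102.6)[:2])
E
```

```text
rack [-94.8 365.5  82.7] w 0.0393 F [ 0.4  0.4 -2. ] q [ 0.15  0.49 -1.09  1.82  0.48  1.13  0.68] below horiz 89.8 yaw 75.2 roll 0.003
[0.42099693 0.33156113 0.0827126 ]
(array([ 0.0047, -0.0051,  0.2424]), array([ 0.0037,  0.0019, -0.001 ]))
```

drive_tool([
  [0,0,0.07,0,0,0],
  [0,0,0.14,0,0,0],
  [0,0,0.2,0,0,0],
  [0,0,0.228,0,0,0],
  [0,0,0.234,0,0,0],
])

```text
time: 39.83
ee_pos: [0.4197, 0.3307, 0.01]
eef_rot: [-0.109, 0.994, 0.001, -0.001]
ft_force: [-1.3, 0.0, -1.3]
width: 0.0393
grip_force: 40.0
```

drive_tool([
  [0,0,0.003,0,0,0],
  [0,0,0.006,0,0,0],
  [0,0,0.008,0,0,0],
  [0,0,0.009,0,0,0],
  [0,0,0.009,0,0,0],
])

```text
time: 40.25
ee_pos: [0.4205, 0.3313, 0.0087]
eef_rot: [-0.109, 0.994, 0.001, -0.0]
ft_force: [-0.0, -0.9, 2.1]
width: 0.0392
grip_force: 40.0
```

```bash
python3 - <<'E'
from h import *
s,M=st()
E
```

```text
rack [-95.4 365.4   8.7] w 0.0392 F [-0.  -0.9  2.1] q [ 0.07  0.59 -1.    1.87  0.58  1.01  0.61] below horiz 89.9 yaw 111.7 roll 0.003
```

drive_tool([
  [0,0,0,0,0,0],
  [0,0,0,0,0,0],
  [0,0,0,0,0,0],
  [0,0,0,0,0,0],
  [0,0,0,0,0,0],
], claw=0.45)

```text
time: 40.67
ee_pos: [0.4199, 0.3309, 0.0078]
eef_rot: [-0.109, 0.994, 0.001, -0.001]
ft_force: [-0.3, 0.3, 0.9]
width: 0.0477
grip_force: 0.0
```

drive_tool([
  [0,0,-0.01,0,0.1,0],
  [0,0,-0.02,0,0.22,0],
  [0,0,-0.025,0,0.34,0],
  [0,0,-0.026,0,0.46,0],
  [0,0,-0.026,0,0.58,0],
])

```text
time: 41.08
ee_pos: [0.4205, 0.331, 0.0161]
eef_rot: [-0.107, 0.968, -0.024, -0.227]
ft_force: [0.4, 1.1, 0.5]
width: 0.0478
grip_force: 0.0
```

drive_tool([
  [0,0,0,0,0.1,0],
  [0,0,0,0,0.2,0],
  [0,0,0,0,0.3,0],
  [0,0,0,0,0.3,0],
  [0,0,0,0,0.3,0],
])

```text
time: 41.5
ee_pos: [0.4198, 0.3312, 0.0144]
eef_rot: [-0.103, 0.935, -0.036, -0.338]
ft_force: [0.4, -0.6, 0.0]
width: 0.0477
grip_force: 0.0
```

```bash
python3 - <<'E'
from h import *
s,M=st();print(s["ee_pos"],M.round(3))
E
```

```text
rack [-96.  365.4  14.4] w 0.0477 F [ 0.4 -0.6  0. ] q [-0.07  1.05 -0.91  1.28  0.34  1.7   0.83] below horiz 50.3 yaw -167.6 roll 0.002
[0.41981926 0.33117917 0.01438238] [[-0.751 -0.217 -0.624]
 [-0.168  0.976 -0.137]
 [ 0.639  0.002 -0.769]]
```

drive_tool([
  [0,0,0,0,0,0],
  [0,0,0,0,0,0],
  [0,0,0,0,0,0],
  [0,0,0,0,0,0],
  [0,0,0,0,0,0],
], claw=1, force=40)

```text
time: 41.92
ee_pos: [0.4199, 0.3311, 0.0165]
eef_rot: [-0.104, 0.935, -0.036, -0.337]
ft_force: [0.8, -0.3, 4.6]
width: 0.0393
grip_force: 40.0
```

drive_tool([
  [0,0,0,0,0,0],
  [0,0,0,0,0,0],
  [0,0,0,0,0,0],
  [0,0,0,0,0,0],
  [0,0,0,0,0,0],
])

```text
time: 42.33
ee_pos: [0.4199, 0.3311, 0.0165]
eef_rot: [-0.103, 0.935, -0.036, -0.338]
ft_force: [-0.9, -0.1, 6.2]
width: 0.0394
grip_force: 40.0
```

drive_tool([
  [0.05,0,-0.06,0,0,0],
  [0.11,0,-0.13,0,0,0],
  [0.18,0,-0.21,0,0,0],
  [0.25,0,-0.3,0,0,0],
  [0.32,0,-0.385,0,0,0],
])

```text
time: 42.75
ee_pos: [0.42, 0.3303, 0.1671]
eef_rot: [-0.103, 0.935, -0.036, -0.337]
ft_force: [0.3, -0.3, -0.9]
width: 0.0392
grip_force: 40.0
```

drive_tool([
  [0,0,0,0,-0.14,0],
  [0,0,0,0,-0.28,0],
  [0,0,0,0,-0.42,0],
  [0,0,0,0,-0.56,0],
  [0,0,0,0,-0.7,0],
])

```text
time: 43.17
ee_pos: [0.4204, 0.3306, 0.166]
eef_rot: [-0.109, 0.992, -0.007, -0.068]
ft_force: [-0.2, -0.0, 0.5]
width: 0.0395
grip_force: 40.0
```

```bash
python3 - <<'E'
from h import *
s,M=st();print(s["ee_pos"],M.round(3))
E
```

```text
rack [-95.6 364.7 166. ] w 0.0395 F [-0.2 -0.   0.5] q [ 0.15  0.5  -1.11  1.63  0.36  1.4   0.78] below horiz 82.2 yaw -168.2 roll 0.002
[0.42037617 0.33059799 0.1659558 ] [[-0.967 -0.218 -0.134]
 [-0.216  0.976 -0.028]
 [ 0.136  0.002 -0.991]]
```

```bash
cat >> h.py <<'E'
def incF(rackpos,fwd):
    """TCP to rack mm, tool tilted fwd deg forward along rack x, tool y = rack y"""
    s=read_state();A=R.from_quat(s["eef_rot"]);f=np.radians(fwd)
    z=np.array([np.sin(f),0,-np.cos(f)]);y=np.array([0,1.,0]);x=np.cross(y,z)
    T=R.from_euler("z",YAW)*R.from_matrix(np.c_[x,y,z])
    print((A.inv().apply(rk(rackpos)-s["ee_pos"])/.3).round(3),((A.inv()*T).as_rotvec()/(np.pi/4)).round(3))
E
python3 - <<'E'
from h import *
incF((-20,250,230),20)
incF((-20,250,230),50.3)
E
```

```text
[-0.22  -0.382 -0.246] [ 0.003 -0.619  0.002]
[-0.22  -0.382 -0.246] [ 0.003 -1.292  0.002]
```

drive_tool([
  [-0.044,-0.077,-0.05,0,-0.12,0],
  [-0.088,-0.154,-0.1,0,-0.24,0],
  [-0.132,-0.23,-0.15,0,-0.36,0],
  [-0.176,-0.306,-0.2,0,-0.48,0],
  [-0.22,-0.382,-0.246,0,-0.6,0],
])

```text
time: 43.58
ee_pos: [0.5198, 0.234, 0.2296]
eef_rot: [-0.108, 0.98, 0.018, 0.165]
ft_force: [-1.5, -0.1, -0.7]
width: 0.0393
grip_force: 40.0
```

drive_tool([
  [0,0,0,0,-0.1,0],
  [0,0,0,0,-0.2,0],
  [0,0,0,0,-0.3,0],
  [0,0,0,0,-0.4,0],
  [0,0,0,0,-0.5,0],
])

```text
time: 44.0
ee_pos: [0.5189, 0.234, 0.2299]
eef_rot: [-0.102, 0.929, 0.038, 0.353]
ft_force: [-0.8, 1.4, -1.8]
width: 0.0394
grip_force: 40.0
```

drive_tool([
  [0,0,0,0,0,0],
  [0,0,0,0,0,0],
  [0,0,0,0,0,0],
  [0,0,0,0,0,0],
  [0,0,0,0,0,0],
])

```text
time: 44.42
ee_pos: [0.5196, 0.2355, 0.2297]
eef_rot: [-0.102, 0.93, 0.04, 0.35]
ft_force: [-0.5, -1.1, -1.1]
width: 0.0392
grip_force: 40.0
```

```bash
python3 - <<'E'
from h import *
s,M=st();incF((30,115,215),50.3);incF((30,180,220),50.3)
E
```

```text
rack [-19.3 250.5 229.7] w 0.0392 F [-0.5 -1.1 -1.1] q [ 0.57 -0.37 -1.04  2.18 -0.22  0.46  1.39] below horiz 48.7 yaw 12.8 roll 0.004
[-0.092 -0.452  0.143] [ 0.005 -0.201 -0.002]
[-0.102 -0.235  0.132] [ 0.005 -0.201 -0.002]
```

drive_tool([
  [-0.02,-0.04,0.03,0,-0.04,0],
  [-0.04,-0.09,0.06,0,-0.08,0],
  [-0.06,-0.14,0.09,0,-0.12,0],
  [-0.08,-0.19,0.11,0,-0.16,0],
  [-0.102,-0.235,0.132,0,-0.2,0],
])

```text
time: 44.83
ee_pos: [0.5832, 0.176, 0.2194]
eef_rot: [-0.098, 0.9, 0.048, 0.422]
ft_force: [0.4, 0.7, -1.0]
width: 0.0395
grip_force: 40.0
```

drive_tool([
  [0,0,0,0,0,0],
  [0,0,0,0,0,0],
  [0,0,0,0,0,0],
  [0,0,0,0,0,0],
  [0,0,0,0,0,0],
])

```text
time: 45.25
ee_pos: [0.5822, 0.1778, 0.22]
eef_rot: [-0.099, 0.9, 0.048, 0.422]
ft_force: [-0.5, -1.0, -2.0]
width: 0.0394
grip_force: 40.0
```

```bash
python3 - <<'E'
from h import *
s,M=st();incF((30,115,215),50.3);incF((30,115,160),50.3)
E
```

```text
rack [ 29.4 180.6 220. ] w 0.0394 F [-0.5 -1.  -2. ] q [ 0.62 -0.23 -0.99  2.26 -0.16  0.15  1.49] below horiz 39.7 yaw 12.7 roll 0.002
[ 0.012 -0.219  0.011] [0.004 0.    0.   ]
[ 0.153 -0.219  0.128] [0.004 0.    0.   ]
```

drive_tool([
  [0.002,-0.04,0.002,0,0,0],
  [0.004,-0.08,0.004,0,0,0],
  [0.006,-0.12,0.006,0,0,0],
  [0.01,-0.17,0.01,0,0,0],
  [0.012,-0.215,0.011,0,0,0],
])

```text
time: 45.67
ee_pos: [0.5966, 0.1136, 0.2146]
eef_rot: [-0.099, 0.9, 0.047, 0.422]
ft_force: [0.7, -0.2, -1.0]
width: 0.0396
grip_force: 40.0
```

drive_tool([
  [0.02,0,0.016,0,0,0],
  [0.04,0,0.033,0,0,0],
  [0.06,0,0.05,0,0,0],
  [0.08,0,0.066,0,0,0],
  [0.08,0,0.066,0,0,0],
])

```text
time: 46.08
ee_pos: [0.5948, 0.1162, 0.1849]
eef_rot: [-0.101, 0.901, 0.048, 0.42]
ft_force: [-0.2, -1.2, -1.6]
width: 0.0391
grip_force: 40.0
```

```bash
python3 - <<'E'
from h import *
s,M=st();incF((30,115,150),50.3)
E
```

```text
rack [ 28.5 117.8 184.9] w 0.0391 F [-0.2 -1.2 -1.6] q [ 0.51 -0.12 -0.76  2.31 -0.65  0.07  2.14] below horiz 40.0 yaw 12.9 roll 0.003
[ 0.086 -0.01   0.079] [ 0.008 -0.007  0.002]
```

drive_tool([
  [0.01,0,0.009,0,0,0],
  [0.02,0,0.018,0,0,0],
  [0.03,0,0.028,0,0,0],
  [0.04,0,0.037,0,0,0],
  [0.04,0,0.037,0,0,0],
])

```text
time: 46.5
ee_pos: [0.5957, 0.1148, 0.1734]
eef_rot: [-0.099, 0.902, 0.047, 0.417]
ft_force: [0.5, -0.1, -1.7]
width: 0.0396
grip_force: 40.0
```

```bash
python3 - <<'E'
from h import *
s,M=st();incF((30,115,145),50.3)
E
```

```text
rack [ 29.  116.2 173.4] w 0.0396 F [ 0.5 -0.1 -1.7] q [ 0.81 -0.11 -1.04  2.3  -1.11  0.06  2.6 ] below horiz 40.4 yaw 12.7 roll 0.003
[ 0.07  -0.004  0.064] [ 0.005 -0.016 -0.001]
```

drive_tool([
  [-0.01,0,-0.009,0,0.04,0],
  [-0.01,0,-0.009,0,0.08,0],
  [-0.01,0,-0.009,0,0.12,0],
  [-0.01,0,-0.009,0,0.16,0],
  [-0.01,0,-0.009,0,0.2,0],
])

```text
time: 46.92
ee_pos: [0.5958, 0.1146, 0.1776]
eef_rot: [-0.103, 0.933, 0.038, 0.344]
ft_force: [-0.1, 0.1, -0.9]
width: 0.0396
grip_force: 40.0
```

drive_tool([
  [0,0,0,0,0,0],
  [0,0,0,0,0,0],
  [0,0,0,0,0,0],
  [0,0,0,0,0,0],
  [0,0,0,0,0,0],
])

```text
time: 47.33
ee_pos: [0.5955, 0.1146, 0.1778]
eef_rot: [-0.103, 0.932, 0.04, 0.345]
ft_force: [-0.8, -0.1, -0.8]
width: 0.0394
grip_force: 40.0
```

```bash
python3 - <<'E'
from h import *
s,M=st();incF((29,115,150),41.5)
E
```

```text
rack [ 28.8 116.  177.8] w 0.0394 F [-0.8 -0.1 -0.8] q [ 1.31 -0.25 -1.43  2.17 -0.76  0.37  2.21] below horiz 49.3 yaw 12.8 roll 0.003
[ 0.06  -0.004  0.071] [ 0.006 -0.019  0.   ]
```

drive_tool([
  [0.012,0,0.014,0,0,0],
  [0.024,0,0.028,0,0,0],
  [0.036,0,0.042,0,0,0],
  [0.048,0,0.056,0,0,0],
  [0.06,0,0.071,0,0,0],
])

```text
time: 47.75
ee_pos: [0.5941, 0.1126, 0.1542]
eef_rot: [-0.102, 0.933, 0.038, 0.342]
ft_force: [-0.4, -1.3, -2.1]
width: 0.0395
grip_force: 40.0
```

drive_tool([
  [0,0,0,0,0,0],
  [0,0,0,0,0,0],
  [0,0,0,0,0,0],
  [0,0,0,0,0,0],
  [0,0,0,0,0,0],
])

```text
time: 48.17
ee_pos: [0.5945, 0.112, 0.1549]
eef_rot: [-0.101, 0.933, 0.037, 0.342]
ft_force: [0.6, -0.1, -1.0]
width: 0.0395
grip_force: 40.0
```

```bash
python3 - <<'E'
from h import *
s,M=st();incF((29,115,140),41.5);incF((29,115,140),45)
E
```

```text
rack [ 27.2 113.7 154.9] w 0.0395 F [ 0.6 -0.1 -1. ] q [ 1.23 -0.02 -1.46  2.19 -0.02  0.25  1.56] below horiz 49.7 yaw 12.3 roll -0.0
[0.028 0.004 0.042] [-0.002 -0.028 -0.001]
[0.028 0.004 0.042] [-0.002 -0.105 -0.001]
```

drive_tool([
  [0.004,0,0.006,0,-0.03,0],
  [0.008,0,0.012,0,-0.06,0],
  [0.012,0,0.018,0,-0.1,0],
  [0.016,0,0.024,0,-0.13,0],
  [0.018,0,0.027,0,-0.15,0],
])

```text
time: 48.58
ee_pos: [0.5964, 0.1104, 0.1489]
eef_rot: [-0.097, 0.915, 0.041, 0.39]
ft_force: [0.2, -0.7, -1.6]
width: 0.0397
grip_force: 40.0
```

drive_tool([
  [0,0,0,0,0,0],
  [0,0,0,0,0,0],
  [0,0,0,0,0,0],
  [0,0,0,0,0,0],
  [0,0,0,0,0,0],
])

```text
time: 49.0
ee_pos: [0.5969, 0.1119, 0.1496]
eef_rot: [-0.098, 0.914, 0.041, 0.39]
ft_force: [0.6, -0.3, -1.4]
width: 0.0392
grip_force: 40.0
```

```bash
python3 - <<'E'
from h import *
s,M=st();incF((30,115,135),47)
# jar visibility check: dark cap/green pixels near expected jar
for n in("top","scene"):
    im=camera(n);hsv=cv2.cvtColor(im,cv2.COLOR_BGR2HSV);uv=proj(n,rk((27,115,120)))[0];u,v=uv.astype(int)
    m=((hsv[...,0]>40)&(hsv[...,0]<90)&(hsv[...,1]>60))[v-30:v+30,u-30:u+30]
    print(n,uv.round(0),m.sum(), (np.argwhere(m).mean(0)+[v-30,u-30])[::-1].round(1) if m.any() else "")
print(proj("scene",rk((27,115,80))),proj("scene",rk((27,115,185))))
E
```

```text
rack [ 29.5 113.1 149.6] w 0.0392 F [ 0.6 -0.3 -1.4] q [ 0.96 -0.02 -1.2   2.27  0.17  0.07  1.36] below horiz 43.8 yaw 12.1 roll -0.002
[0.034 0.007 0.035] [-0.005 -0.017 -0.002]
top [222. 159.] 67 [219.1 152.7]
scene [212. 183.] 47 [208.4 168.4]
[[213.3189569  189.92822309]] [[209.60155896 170.85344971]]
```

drive_tool([
  [0.004,0,0.004,0,0,0],
  [0.008,0,0.008,0,0,0],
  [0.012,0,0.012,0,0,0],
  [0.016,0,0.016,0,0,0],
  [0.018,0,0.018,0,0,0],
])

```text
time: 49.52
ee_pos: [0.5963, 0.1104, 0.143]
eef_rot: [-0.098, 0.915, 0.04, 0.39]
ft_force: [0.9, 0.2, -1.2]
width: 0.0392
grip_force: 40.0
```

drive_tool([
  [0,0,0,0,0,0],
  [0,0,0,0,0,0],
  [0,0,0,0,0,0],
  [0,0,0,0,0,0],
  [0,0,0,0,0,0],
])

```text
time: 49.93
ee_pos: [0.5963, 0.1108, 0.1431]
eef_rot: [-0.098, 0.915, 0.04, 0.39]
ft_force: [-0.5, -0.3, -1.4]
width: 0.0395
grip_force: 40.0
```

```bash
python3 - <<'E'
from h import *
s,M=st()
E
```

```text
rack [ 28.7 112.1 143.1] w 0.0395 F [-0.5 -0.3 -1.4] q [ 0.58 -0.01 -0.85  2.29  0.59  0.06  0.93] below horiz 43.8 yaw 12.0 roll -0.003
```

drive_tool([
  [0.002,0,0.002,0,0,0],
  [0.004,0,0.004,0,0,0],
  [0.006,0,0.006,0,0,0],
  [0.008,0,0.008,0,0,0],
  [0.008,0,0.008,0,0,0],
])

```text
time: 50.35
ee_pos: [0.5966, 0.1112, 0.1402]
eef_rot: [-0.099, 0.914, 0.04, 0.39]
ft_force: [-0.5, -0.9, 0.9]
width: 0.0395
grip_force: 40.0
```

drive_tool([
  [0.002,0,0.002,0,0,0],
  [0.004,0,0.004,0,0,0],
  [0.004,0,0.004,0,0,0],
  [0.004,0,0.004,0,0,0],
  [0.004,0,0.004,0,0,0],
])

```text
time: 50.77
ee_pos: [0.5976, 0.1115, 0.1401]
eef_rot: [-0.099, 0.914, 0.041, 0.392]
ft_force: [-4.0, -0.8, 10.1]
width: 0.0392
grip_force: 40.0
```

```bash
python3 - <<'E'
from h import *
s,M=st()
E
```

```text
rack [ 30.1 112.5 140.1] w 0.0392 F [-4.  -0.8 10.1] q [ 0.08 -0.02 -0.37  2.31  0.89  0.06  0.63] below horiz 43.6 yaw 12.1 roll -0.003
```

drive_tool([
  [-0.006,0,-0.006,0,-0.02,0],
  [-0.007,0,-0.007,0,-0.04,0],
  [-0.007,0,-0.007,0,-0.06,0],
  [-0.007,0,-0.007,0,-0.08,0],
  [-0.007,0,-0.007,0,-0.09,0],
])

```text
time: 51.18
ee_pos: [0.5965, 0.1065, 0.1398]
eef_rot: [-0.096, 0.908, 0.036, 0.407]
ft_force: [-1.3, 0.9, 0.2]
width: 0.0397
grip_force: 40.0
```

drive_tool([
  [0,0,0,0,0,0],
  [0,0,0,0,0,0],
  [0,0,0,0,0,0],
  [0,0,0,0,0,0],
  [0,0,0,0,0,0],
])

```text
time: 51.6
ee_pos: [0.5966, 0.1063, 0.1398]
eef_rot: [-0.096, 0.908, 0.035, 0.407]
ft_force: [-0.4, -0.1, 1.7]
width: 0.0393
grip_force: 40.0
```

```bash
python3 - <<'E'
from h import *
s,M=st();incF((30,112.5,140),50.3)
E
```

```text
rack [ 28.1 107.6 139.8] w 0.0393 F [-0.4 -0.1  1.7] q [-0.25 -0.04 -0.04  2.36  1.73  0.08 -0.21] below horiz 41.8 yaw 11.0 roll -0.014
[-0.005  0.016  0.004] [-0.024 -0.047  0.002]
```

drive_tool([
  [-0.004,0,-0.003,-0.01,-0.01,0],
  [-0.004,0.005,-0.003,-0.02,-0.02,0],
  [-0.004,0.01,-0.003,-0.024,-0.035,0],
  [-0.004,0.015,-0.003,-0.024,-0.047,0],
  [-0.004,0.015,-0.003,-0.024,-0.047,0],
])

```text
time: 52.02
ee_pos: [0.5948, 0.1111, 0.1399]
eef_rot: [-0.1, 0.9, 0.046, 0.422]
ft_force: [-0.3, 0.7, -2.1]
width: 0.0392
grip_force: 40.0
```

drive_tool([
  [0,0,0,0,0,0],
  [0,0,0,0,0,0],
  [0,0,0,0,0,0],
  [0,0,0,0,0,0],
  [0,0,0,0,0,0],
])

```text
time: 52.43
ee_pos: [0.5957, 0.1106, 0.141]
eef_rot: [-0.099, 0.9, 0.045, 0.422]
ft_force: [0.5, -0.2, -1.6]
width: 0.0391
grip_force: 40.0
```

```bash
python3 - <<'E'
from h import *
s,M=st();incF((30,112.5,138),50.3)
E
```

```text
rack [ 28.2 112.1 141. ] w 0.0391 F [ 0.5 -0.2 -1.6] q [-0.5  -0.06  0.21  2.39  2.4   0.1  -0.87] below horiz 39.7 yaw 12.4 roll -0.002
[0.004 0.001 0.011] [-0.001 -0.001  0.002]
```

drive_tool([
  [0.003,0,0.002,0,0,0],
  [0.005,0,0.004,0,0,0],
  [0.007,0,0.006,0,0,0],
  [0.008,0,0.006,0,0,0],
  [0.008,0,0.006,0,0,0],
])

```text
time: 52.85
ee_pos: [0.5965, 0.1109, 0.1395]
eef_rot: [-0.099, 0.899, 0.046, 0.424]
ft_force: [-4.6, -2.3, 8.1]
width: 0.0396
grip_force: 40.0
```

```bash
python3 - <<'E'
from h import *
s,M=st()
E
```

```text
rack [ 29.  112.1 139.5] w 0.0396 F [-4.6 -2.3  8.1] q [-0.53 -0.05  0.23  2.4   2.46  0.11 -0.93] below horiz 39.6 yaw 12.4 roll -0.002
```

drive_tool([
  [-0.002,0,-0.002,0,0,0],
  [-0.003,0,-0.003,0,0,0],
  [-0.003,0,-0.003,0,0,0],
  [-0.003,0,-0.003,0,0,0],
  [-0.003,0,-0.003,0,0,0],
])

```text
time: 53.27
ee_pos: [0.5954, 0.111, 0.1393]
eef_rot: [-0.099, 0.9, 0.046, 0.422]
ft_force: [-1.2, -0.4, 0.9]
width: 0.0393
grip_force: 40.0
```

drive_tool([
  [0,0,0,0,0,0],
  [0,0,0,0,0,0],
  [0,0,0,0,0,0],
  [0,0,0,0,0,0],
  [0,0,0,0,0,0],
], claw=0.4)

```text
time: 53.68
ee_pos: [0.5953, 0.1109, 0.1392]
eef_rot: [-0.099, 0.9, 0.046, 0.422]
ft_force: [0.2, -0.6, 0.7]
width: 0.0517
grip_force: 0.0
```

drive_tool([
  [0,0,0,0,0,0],
  [0,0,0,0,0,0],
  [0,0,0,0,0,0],
  [0,0,0,0,0,0],
  [0,0,0,0,0,0],
], claw=0.3)

```text
time: 54.1
ee_pos: [0.5954, 0.1109, 0.1392]
eef_rot: [-0.099, 0.9, 0.046, 0.422]
ft_force: [-0.3, 0.9, 0.1]
width: 0.0607
grip_force: 0.0
```

```bash
python3 - <<'E'
from h import *
s,M=st()
for n in("top","scene"):
    im=camera(n);hsv=cv2.cvtColor(im,cv2.COLOR_BGR2HSV);u,v=proj(n,rk((27,112,185)))[0].astype(int)
    print(n,u,v)
    for y in range(v-16,v+30):
        r=""
        for x in range(u-22,u+22):
            H,S,V=map(int,hsv[y,x]);r+="w" if 8<H<28 and S>80 else "g" if 35<H<95 and S>45 else "#" if V<45 else "+" if V<75 else "." if V<115 else "o" if V<150 else "O"
        print(r)
E
```

```text
rack [ 27.9 112.4 139.2] w 0.0607 F [-0.3  0.9  0.1] q [-0.52 -0.05  0.22  2.4   2.43  0.1  -0.9 ] below horiz 39.7 yaw 12.5 roll -0.002
top 221 153
.....ooo..o...o..........ooooooooooooooooooo
.........ooo........oooooooooooooooooooooooo
........ooooo.oo......oooooooooooooooooooooo
..........ooooooo....ooooooooooooooooooooooo
.....oo.oooooooooo..oooo.oooooooooooooooo.oo
......ooooooooooooooooooo.ooooooooooooooooww
...o.oo..ooooooo....ooo..oooooooooooOwwwwwww
.....ooo.oooooooo...o....oooooowwwwwwwwwwwww
....oooooooooooo......oooOwwwwwwwwwwwwwwwwww
.....ooooooooo..oooowwwwwwwwwwwwwwwwwwwwwwww
.....oooooooooowwwwwwwwwwwwwwwwwwwwwwwwwwwww
.....oooowwwwwwwwwwwwwwwwwwwwwwwwwwwwwwwwwww
....ooowwwwwwwwwwwwww.+wwwwwwwwwwwwwwwwwwwww
....ooowwwwwwwwwwww+gggggg+wwwwwwwwwwwwwwwww
.....ooOwwwwwwwww++gggggggg+wwwwwwwwwwwwwwww
.......owwwwwwwww+ggggggg+++.wwwwwwwwwwwwwww
oo.o.....wwwwwww+gggggggg++g+wwwwwwwwwwwwwww
.........wwwwwww+ggggg++ggg++wwwww+#wwwwwwww
..........wwwwww+gggggggg+g+g+wwww.+wwwwwwww
.........owwwwww+gggggggg++g++wwwww+wwwwwwww
..........wwwwww+ggggggggg++++wwwww++wwwwwww
.o....
[... 2502 characters left out ...]
++++..+++++++++w####+.oOO
ooooooooowwwo.++++++++++++....+++www##+.oOOO
oooooooooooOO.+++++++++++..oog.++www##+.oOOO
ooo....oooooo.+++++++++++.oOogg++wwww#+.oOOO
oo..+++......++++++++++++.OOoggg+.www++.OOOO
oo.+##+++..++++++++++++++.oOoggg++www+.oOOOO
oo.+#++++++++++++++++++#++.ogg...+www+.oOOOO
oo..+++++++++++++++++####++ggg..o..+++..OOOO
ooo.++++...+++++++++###+++++gg.owww+#+.oOOOO
ooo..+++....+++++++##+++++++.oowwww+##..OOOO
oooo..++....++++++++++++++++.owwwww++#+.oOOO
ooooo.+++..+++++++++++++++++.wwwww.++#+.oOOO
ooooo..+...+++++++++++++++++.wwwww+++++.oOOO
oooooo.+...+++++++++++++++..wwww.++++++.oOOO
ooooo......++++++++++++++.wwwww+++++++++.oOO
ooooo...++++++++++++++++wwwww.++++++++++.oOO
```

drive_tool([
  [-0.02,0,-0.017,0,0,0],
  [-0.05,0,-0.042,0,0,0],
  [-0.09,0,-0.075,0,0,0],
  [-0.13,0,-0.109,0,0,0],
  [-0.17,0,-0.142,0,0,0],
])

```text
time: 54.62
ee_pos: [0.5999, 0.1045, 0.1747]
eef_rot: [-0.095, 0.898, 0.036, 0.429]
ft_force: [1.0, -0.7, -0.6]
width: 0.0611
grip_force: 0.0
```

```bash
python3 - <<'E'
from h import *
s,M=st();incF((20,112,280),30)
E
```

```text
rack [ 30.9 105.2 174.7] w 0.0611 F [ 1.  -0.7 -0.6] q [-0.43 -0.12  0.13  2.37  1.52  0.09  0.01] below horiz 39.0 yaw 10.9 roll -0.016
[-0.25   0.017 -0.25 ] [-0.028  0.466 -0.001]
```

drive_tool([
  [0,0,0,0,0,0],
  [0,0,0,0,0,0],
  [0,0,0,0,0,0],
  [0,0,0,0,0,0],
  [0,0,0,0,0,0],
])

```text
time: 55.03
ee_pos: [0.5999, 0.105, 0.1744]
eef_rot: [-0.095, 0.898, 0.037, 0.429]
ft_force: [0.9, 0.9, -0.3]
width: 0.0609
grip_force: 0.0
```

```bash
python3 - <<'E'
from h import *
s,M=st();incF((30,112,215),48)
E
```

```text
rack [ 31.  105.7 174.4] w 0.0609 F [ 0.9  0.9 -0.3] q [-0.43 -0.12  0.13  2.37  1.54  0.09 -0.  ] below horiz 39.0 yaw 10.9 roll -0.016
[-0.103  0.019 -0.088] [-0.026  0.067  0.004]
```

drive_tool([
  [-0.01,0.01,-0.009,-0.013,0.03,0],
  [-0.03,0.019,-0.026,-0.026,0.067,0],
  [-0.055,0.019,-0.047,-0.026,0.067,0],
  [-0.08,0.019,-0.07,-0.026,0.067,0],
  [-0.103,0.019,-0.088,-0.026,0.067,0],
])

```text
time: 55.45
ee_pos: [0.598, 0.1089, 0.2116]
eef_rot: [-0.099, 0.908, 0.04, 0.405]
ft_force: [0.3, -0.9, 0.7]
width: 0.061
grip_force: 0.0
```

```bash
python3 - <<'E'
from h import *
s,M=st();incF((20,112,290),20)
E
```

```text
rack [ 30.  109.9 211.6] w 0.061 F [ 0.3 -0.9  0.7] q [-0.72 -0.22  0.4   2.3   0.65  0.25  0.92] below horiz 42.0 yaw 11.9 roll -0.007
[-0.172  0.005 -0.2  ] [-0.009  0.623  0.002]
```

drive_tool([
  [-0.035,0,-0.04,0,0.12,0],
  [-0.07,0,-0.08,0,0.24,0],
  [-0.1,0,-0.12,0,0.36,0],
  [-0.14,0,-0.16,0,0.48,0],
  [-0.172,0,-0.2,-0.009,0.62,0],
])

```text
time: 55.87
ee_pos: [0.588, 0.108, 0.2938]
eef_rot: [-0.108, 0.979, 0.019, 0.175]
ft_force: [1.2, -1.5, -1.4]
width: 0.061
grip_force: 0.0
```

drive_tool([
  [0,0,0,0,0,0],
  [0,0,0,0,0,0],
  [0,0,0,0,0,0],
  [0,0,0,0,0,0],
  [0,0,0,0,0,0],
], claw=1)

```text
time: 56.28
ee_pos: [0.5878, 0.107, 0.2907]
eef_rot: [-0.107, 0.978, 0.019, 0.176]
ft_force: [0.2, 0.1, -0.2]
width: 0.0354
grip_force: 0.0
```

```bash
python3 - <<'E'
from h import *
s,M=st();incF((-140,112,280),15);incF((-140,0,200),15)
reds()
E
```

```text
rack [ 19.7 110.2 290.7] w 0.0354 F [ 0.2  0.1 -0.2] q [-1.01 -0.08  0.72  1.8   0.08  1.05  1.47] below horiz 69.7 yaw 12.4 roll -0.001
[ 0.512  0.006 -0.152] [-0.001  0.119  0.001]
[ 0.604 -0.367  0.099] [-0.001  0.119  0.001]
scene [254 132  14  14 109] (0.106, array([ 0.694, -0.104,  0.106]), array([  78., -118.,  106.])) (0.186, array([ 0.635, -0.073,  0.186]), array([ 27., -76., 186.]))
scene [234 148  13  10  57] (0.106, array([ 0.672, -0.017,  0.106]), array([ 75., -29., 106.])) (0.186, array([0.614, 0.006, 0.186]), array([ 24.,   6., 186.]))
top [282 132  17  17 158] (0.106, array([ 0.662, -0.083,  0.106]), array([ 51., -91., 106.])) (0.186, array([ 0.637, -0.076,  0.186]), array([ 29., -79., 186.]))
top [261 139   7  14  43] (0.106, array([ 0.643, -0.007,  0.106]), array([ 49., -12., 106.])) (0.186, array([ 0.62 , -0.005,  0.186]), array([ 27.,  -6., 186.]))
```

Move out in front, over the pad; then check all three jars and the bar.

drive_tool([
  [0.1,0,-0.03,0,0.024,0],
  [0.2,0,-0.06,0,0.048,0],
  [0.3,0,-0.09,0,0.072,0],
  [0.4,0,-0.12,0,0.096,0],
  [0.512,0,-0.152,0,0.119,0],
])

```text
time: 56.8
ee_pos: [0.4313, 0.0724, 0.281]
eef_rot: [-0.108, 0.985, 0.014, 0.13]
ft_force: [-0.7, 0.6, 0.0]
width: 0.0016
grip_force: 0.0
```

drive_tool([
  [0.01,-0.1,0.04,0,0,0],
  [0.02,-0.2,0.09,0,0,0],
  [0.04,-0.3,0.15,0,0,0],
  [0.06,-0.37,0.2,0,0,0],
  [0.065,-0.37,0.24,0,0,0],
])

```text
time: 57.22
ee_pos: [0.4561, -0.0397, 0.2053]
eef_rot: [-0.105, 0.986, 0.014, 0.13]
ft_force: [-0.4, 0.5, 0.5]
width: 0.0008
grip_force: 0.0
```

```bash
python3 - <<'E'
from h import *
s,M=st();incF((-138,0,60),15)
reds()
for n in("top","scene"):
    im=camera(n);hsv=cv2.cvtColor(im,cv2.COLOR_BGR2HSV);u,v=proj(n,rk((27,112,185)))[0].astype(int)
    m=((hsv[...,0]>35)&(hsv[...,0]<95)&(hsv[...,1]>45));mm=np.zeros_like(m);mm[v-12:v+14,u-14:u+14]=m[v-12:v+14,u-14:u+14]
    c=np.argwhere(mm).mean(0)[::-1];print(n,mm.sum(),c,torack(atz(n,c,.185)).round(0))
    # bar hooked: brightness along predicted bar line (rack x -79,z 63)
    for y in(-130,-100,-70,60,90,130):
        p=proj(n,rk((-79,y,63)))[0].round().astype(int);print(y,im[p[1]-1:p[1]+2,p[0]-1:p[0]+2].max(),end=" ")
    print()
E
```

```text
rack [-140.6   -4.6  205.3] w 0.0008 F [-0.4  0.5  0.5] q [-0.91 -0.43  0.77  2.14  0.32  1.07  1.51] below horiz 75.0 yaw 12.4 roll 0.001
[0.117 0.015 0.47 ] [-0.     0.001 -0.005]
scene [254 132  14  14 104] (0.106, array([ 0.694, -0.104,  0.106]), array([  78., -118.,  106.])) (0.186, array([ 0.635, -0.073,  0.186]), array([ 27., -76., 186.]))
scene [234 148  13  12  83] (0.106, array([ 0.668, -0.015,  0.106]), array([ 71., -26., 106.])) (0.186, array([0.611, 0.008, 0.186]), array([ 21.,   9., 186.]))
top [282 132  17  17 158] (0.106, array([ 0.662, -0.083,  0.106]), array([ 51., -91., 106.])) (0.186, array([ 0.637, -0.076,  0.186]), array([ 29., -79., 186.]))
top [252 139  16  16 137] (0.106, array([0.639, 0.007, 0.106]), array([ 48.,   1., 106.])) (0.186, array([0.617, 0.007, 0.186]), array([ 26.,   7., 186.]))
top 117 [221.69230769 157.03418803] [ 17. 113. 185.]
-130 244 -100 242 -70 247 60 247 90 248 130 247 
scene 71 [210.87323944 172.46478873] [ 20. 115. 185.]
-130 26 -100 65 -70 70 60 239 90 238 130 239
```

drive_tool([
  [0.023,0.015,0.09,0,0,0],
  [0.046,0.015,0.19,0,0,0],
  [0.07,0.015,0.28,0,0,0],
  [0.093,0.015,0.37,0,0,0],
  [0.11,0.015,0.44,0,0,0],
])

```text
time: 57.83
ee_pos: [0.4577, -0.0299, 0.0697]
eef_rot: [-0.109, 0.985, 0.014, 0.13]
ft_force: [0.6, 1.3, -1.3]
width: 0.0005
grip_force: 0.0
```

drive_tool([
  [0,0,0,0,0,0],
  [0,0,0,0,0,0],
  [0,0,0,0,0,0],
  [0,0,0,0,0,0],
  [0,0,0,0,0,0],
])

```text
time: 58.25
ee_pos: [0.4587, -0.0303, 0.0719]
eef_rot: [-0.108, 0.985, 0.014, 0.131]
ft_force: [-0.1, -0.1, 0.5]
width: 0.0005
grip_force: 0.0
```

```bash
python3 - <<'E'
from h import *
s,M=st();incF((-137,0,29),15);incF((-137,0,12),15)
E
```

```text
rack [-136.     4.    71.9] w 0.0005 F [-0.1 -0.1  0.5] q [-1.06 -0.22  1.03  2.3   0.2   0.7   1.64] below horiz 74.8 yaw 12.6 roll 0.0
[ 0.041 -0.013  0.137] [0.001 0.003 0.002]
[ 0.055 -0.013  0.192] [0.001 0.003 0.002]
```

drive_tool([
  [0.01,-0.013,0.035,0,0,0],
  [0.02,-0.013,0.07,0,0,0],
  [0.03,-0.013,0.1,0,0,0],
  [0.036,-0.013,0.12,0,0,0],
  [0.041,-0.013,0.137,0,0,0],
])

```text
time: 58.67
ee_pos: [0.4578, -0.0344, 0.0279]
eef_rot: [-0.108, 0.985, 0.015, 0.13]
ft_force: [-0.4, 0.2, -0.3]
width: 0.0004
grip_force: 0.0
```

drive_tool([
  [0.003,0,0.012,0,0,0],
  [0.007,0,0.025,0,0,0],
  [0.01,0,0.038,0,0,0],
  [0.013,0,0.05,0,0,0],
  [0.014,0,0.055,0,0,0],
])

```text
time: 59.08
ee_pos: [0.458, -0.0343, 0.0107]
eef_rot: [-0.108, 0.985, 0.014, 0.13]
ft_force: [-0.3, 0.2, 0.6]
width: 0.0004
grip_force: 0.3
```

```bash
python3 - <<'E'
from h import *
s,M=st()
n="top";im=camera(n)
for y in(-130,-100,-70,60,90,130):
    p=proj(n,rk((-79,y,63)))[0].round().astype(int);print(y,im[p[1]-1:p[1]+2,p[0]-1:p[0]+2].max(),end=" ")
E
```

```text
rack [-137.6    0.3   10.7] w 0.0004 F [-0.3  0.2  0.6] q [-1.14  0.11  1.22  2.35 -0.36  0.53  2.16] below horiz 75.0 yaw 12.5 roll -0.0
-130 115 -100 117 -70 117 60 114 90 115 130 113
```

drive_tool([
  [-0.01,0,-0.05,0,0,0],
  [-0.02,0,-0.13,0,0,0],
  [-0.03,0,-0.22,0,0,0],
  [-0.03,0,-0.31,0,0,0],
  [-0.03,0,-0.4,0,0,0],
])

```text
time: 59.55
ee_pos: [0.436, -0.0408, 0.1317]
eef_rot: [-0.107, 0.985, 0.012, 0.132]
ft_force: [1.9, 1.5, -1.6]
width: 0.0006
grip_force: 0.0
```

drive_tool([
  [0,0,0,0,0,0],
  [0,0,0,0,0,0],
  [0,0,0,0,0,0],
  [0,0,0,0,0,0],
  [0,0,0,0,0,0],
])

```text
time: 59.97
ee_pos: [0.4352, -0.0396, 0.1276]
eef_rot: [-0.108, 0.986, 0.014, 0.129]
ft_force: [-0.6, 0.2, -0.0]
width: 0.0005
grip_force: 0.0
```

```bash
python3 - <<'E'
from h import *
s,M=st();reds()
for n in("top","scene"):
    im=camera(n);hsv=cv2.cvtColor(im,cv2.COLOR_BGR2HSV);u,v=proj(n,rk((27,112,185)))[0].astype(int)
    m=((hsv[...,0]>35)&(hsv[...,0]<95)&(hsv[...,1]>45));mm=np.zeros_like(m);mm[v-12:v+14,u-14:u+14]=m[v-12:v+14,u-14:u+14]
    c=np.argwhere(mm).mean(0)[::-1];print(n,mm.sum(),c,torack(atz(n,c,.185)).round(0))
    for th in np.arange(0,.7,.05):
        f=th-.349;v=[]
        for y in(-130,-40,50,80,143):
            p=proj(n,rk((-8-72*np.sin(f),y,50+72*np.cos(f))))[0].round().astype(int);q=im[p[1],p[0]].astype(int);v.append(int(q[0]))
        print(n,round(th,2),v)
E
```

```text
rack [-1.610e+02  1.000e-01  1.276e+02] w 0.0005 F [-0.6  0.2 -0. ] q [-0.92 -0.4   0.83  2.28  0.34  0.9   1.52] below horiz 75.1 yaw 12.3 roll -0.001
scene [254 132  14  14 103] (0.106, array([ 0.694, -0.104,  0.106]), array([  78., -118.,  106.])) (0.186, array([ 0.635, -0.073,  0.186]), array([ 27., -76., 186.]))
scene [233 148  14  12  86] (0.106, array([ 0.669, -0.014,  0.106]), array([ 72., -25., 106.])) (0.186, array([0.611, 0.009, 0.186]), array([ 22.,  10., 186.]))
top [282 132  17  17 158] (0.106, array([ 0.662, -0.083,  0.106]), array([ 51., -91., 106.])) (0.186, array([ 0.637, -0.076,  0.186]), array([ 29., -79., 186.]))
top [252 138  16  16 140] (0.106, array([0.642, 0.007, 0.106]), array([ 51.,   1., 106.])) (0.186, array([0.619, 0.007, 0.186]), array([ 29.,   6., 186.]))
top 132 [221.43181818 155.1969697 ] [ 22. 113. 185.]
top 0.0 [144, 142, 141, 96, 139]
top 0.05 [141, 145, 137, 90, 139]
top 0.1 [166, 142, 148, 124, 149]
top 0.15 [232, 182, 226, 225, 228]
top 0.2 [236, 223, 247, 247, 247]
top 0.25 [188, 124, 219, 211, 215]
top 0.3 [91, 100, 101, 100, 103]
top 0.35 [87, 135, 107, 123, 105]
top 0.4 [60, 69, 65, 64, 75]
top 0.45 [63, 68, 69, 70, 95]
top 0.5 [67, 103, 71, 76, 95]
top 0.55 [66, 100, 98, 105, 71]
top 0.6 [65, 99, 99, 105, 73]
top 0.65 [65, 99, 102, 105, 60]
scene 81 [210.32098765 172.37037037] [ 21. 116. 185.]
scene 0.0 [171, 163, 161, 128, 157]
scene 0.05 [180, 163, 181, 155, 170]
scene 0.1 [233, 225, 225, 233, 231]
scene 0.15 [233, 237, 235, 233, 231]
scene 0.2 [227, 235, 225, 231, 234]
scene 0.25 [205, 221, 225, 182, 172]
scene 0.3 [153, 158, 172, 182, 153]
scene 0.35 [149, 134, 153, 161, 144]
scene 0.4 [129, 119, 114, 126, 114]
scene 0.45 [106, 101, 114, 115, 102]
scene 0.5 [105, 110, 121, 127, 111]
scene 0.55 [116, 99, 116, 116, 104]
scene 0.6 [132, 84, 95, 85, 83]
scene 0.65 [147, 77, 81, 79, 78]
```

```bash
python3 -c "from bench import *;print(close_job())"
```

```text
the job is handed in; nothing more can be done
None
```

I handed the job in at about 60 s. The three jars in view stand on the ledge with the bar released against them at about 0.2 rad, checked by image code since my 14 views were used. The black-capped jar was knocked off once, most likely by a jar I was carrying past, and I picked it up and stood it back; the mug and mill were left alone.

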